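Food box through the handover hatch

TASK

Pass the flat steel food box through the sprung flap of the handover hatch: first lift away the knobbed canister that stands in front of it and stand it upright on the bare counter beside the hatch, then push the box along its bed under the flap until it rests right up against the stop inside, without ramming it, and the flap has swung shut behind it. Finally put the canister back upright in the middle of its round mat, let go, and leave everything else where it is.

Things in the scene. Friction and masses are not known exactly. Their poses are not given: they have to be found in the camera images.
- hatch: the handover hatch, fixed. Origin: at counter level, midway across the gate; x runs along the lane from the canister through the gate to the stop, y across, z up. Flat bed 110 mm wide, top 6 mm above the counter, x = -210 to +165 mm. In order: mat with canister; box between two guides (24 mm high above the bed, 6 mm thick, 72 mm apart, x = -106 to -4 mm); gate; hood with the stop
- gate (a point): middle of the gate at the bed's top, axes as the hatch. Steel frame, x = -4 to +4 mm: posts 72 mm apart and 16 mm wide, opening 88 mm high above the bed, lintel 5 mm thick and 104 mm wide over it (top at 93 mm). A vertical finger cannot push past it: slant the tool 40 to 50 degrees, fingertips forward under the lintel, gripper's body above the lintel
- hood (a point): centre of the top of the clear plastic hood behind the gate, 92 mm above the bed; axes as the hatch. Hood: x = 4 to 165 mm of the hatch, inside 72 mm wide and 88 mm high, walls 6 mm, roof 4 mm, fixed
- seat (a point): centre of the canister's round dark mat (68 mm across, level with the bed), at the bed's top, 155 mm before the gate; axes as the hatch
- flap (a joint): angle of the sprung flap in the gate: 0 hanging shut, growing as it swings inwards and up (to 1.4 rad). Plate 66 mm wide, 3 mm thick, hinged 86 mm above the bed, lower edge 31 mm above the bed when shut. A spring shuts it (about 1 N at its edge at first, 2.5 N at 0.7 rad). It falls shut only once the box's rear face is 31 mm past the gate's middle and the fingers are out
- stop: the solid stop inside the hood. Origin: middle, at the bed's top, of the face that the box must rest against; axes as the hatch. 60 mm wide, 36 mm high. Clamped at a different place each time, face 118 to 126 mm past the gate's middle
- box: closed flat steel food box, 84 mm long (x), 66 mm wide (y), 38 mm high, about 0.35 kg. Origin: centre of its underside; x along its length, towards the gate at the start. It stands on the bed between the guides, before the flap
- canister: round steel canister, 62 mm across, 100 mm high, with an upright black knob on its lid, about 0.35 kg (lid fixed). Origin: centre of its underside; z up. Stands on the mat at the start
- canister_knob (a point): grasp point of the canister's knob, 122 mm above its underside; the knob is a cylinder 24 mm across, from 100 to 140 mm above the underside
- jar: bystander: jar with black cap, 56 mm across, 85 mm high, beside the hatch; origin: centre of its underside
- mug: bystander: white cup, 72 mm across, 85 mm high, beside the hatch; origin: centre of its underside
- pan: bystander: steel pan, 150 mm across, 80 mm high; origin: centre of its underside
- filmroll_center (a point): bystander: film roll lying down, 70 mm across, 200 mm long; this point is its centre
- bucket: bystander: grey tub, 120 mm across, 120 mm high; origin: centre of its underside
- tapegun: bystander: blue tape dispenser, 150 by 60 mm, 90 mm high; origin: centre of its underside
- spoon: bystander: long spoon lying on the counter, 240 mm; origin: centre of its underside

How it is judged:
By the outcome, as a careful person would: the job done as asked, in the order asked, and still so for the second after the job is handed in, with the robot touching nothing.
It also fails if it takes over 72 s, if anything falls off the work surface, if the arm or the gripper's body presses on something with over 40 N, if the wrist force passes 120 N, or if a joint passes its speed limit or range.

ROBOT

A 6-joint arm with a two-finger parallel gripper is mounted at the origin on the work surface. World frame = base frame: x ahead of the robot, y to its left, z up, the work surface at z = 0. Lengths are in m, angles in rad, forces in N, time in s.
With the tool pointing down it reaches from about 0.3 to 0.775 m from the base axis. Payload 14.6 kg.
Tool frame: the origin (TCP) lies midway between the tips of the shut fingers; the grasp point (between the pads) lies 19 mm behind it (ctrl.pinch_z is the distance from the TCP to the grasp point, in m); z points along the fingers, y is the line along which they close (so a half turn about z gives the same grasp; the last joint's range is limited). The gripper opens to 94 mm and grips with 3 to 60 N. Pads are 16 mm wide; open, the fingers measure 119 mm over their backs; the gripper's body (75 mm by 177 mm) begins 78 mm behind the grasp point.
Start: joints at [1.24, 0.3, 1.521, -0, 1.321, -0.067], TCP at [0.143, 0.531, 0.205] pointing down, gripper open.
Joint ranges: [-3.03, 3.03], [-0.79, 2.21], [0.23, 2.52], [-1.04, 4.18], [0, 3.07], [-2.55, 2.55]. Speed limits (rad/s): [2.22, 2.22, 2.57, 3.14, 3.14, 3.14].

INTERFACE

Orientations are given as [roll, pitch, yaw] about the fixed x, y, z axes, in that order (R = Rz(yaw) Ry(pitch) Rx(roll)).
In Python, from station import ctrl gives the robot as it stands.
- The arm moves only by the tool jog_arm, never from a script. Its argument "motion" is a list of rows, each a list of 7 numbers: the shift along the tool's x, y, z in m, then the turn, a rotation vector about the tool's x, y, z in rad, then the opening, from -1 (shut) to 1 (fully open). In form: [[tx, ty, tz, rx, ry, rz, gripper], ...]. A call has 1 to 5 rows; each row shifts and turns the commanded pose from where the row before left it, along the tool's axes as they then stand; what a row does not reach is not made up. A row lasts 1/10 s, in which the tool goes at most 50 mm and 8.59 degrees, less where a joint would pass 70% of its speed; a pose out of reach is approached as far as the arm can. A call is refused whole if a number of a shift passes 0.05 or a number of a turn 0.15, either way. A call with a gripper value outside its range is refused whole. The fingers move at their own pace and stop on an object; "squeeze" is the grip in N (left out, the last holds). Time passes only in rows, so rows that do not move let the fingers close. It gives the time, the measured TCP pose, the force, the opening and the grip force at its end, in the units of the state.
- ctrl.get_obs(): the state, without advancing time (a new reading comes with each control period).
- ctrl.camera(name): name is "side" or "top" or "wrist"; returns the picture (400x640x3 uint8, red, green, blue); there is no depth.
- ctrl.camera_model(name): a dict with "intrinsics" (3x3 intrinsics, pixels), "k1" (the pictures are not rectified: a ray, as slopes to the right and down, at radius r is drawn at 1 + k1 r^2 times it, then the intrinsics apply), "rvec" (rotation vector, rad) and "tvec" (3), from world to camera coordinates, as OpenCV has them. Camera axes: x right, y down, z forward; pixel columns grow to the right and rows downward; lengths in m; the calibration is good to about 2 mm. A picture is of the moment at which its call begins: read the wrist's pose just before it. camera_model takes no time and is no camera call; for the wrist camera it gives the pose at the moment of the call.
- ctrl.hand_in(): hands the job in; it is judged then, once.
The state is a dict: "time_s": time; "qpos": joint angles; "joint_vel": joint speeds; "tau": joint torques, N m; "ee_pos": TCP position; "eef_rot": TCP orientation; "force": force on the tool from outside, world axes, zero at the start; "moment": the same for the moment, N m; "grip_width": finger opening in m; "grip_force": force on a finger pad.
Only numpy, scipy, OpenCV 4.12 (cv2) and the standard library are available. Lean on these libraries where they do the work, as an engineer would, in place of code of your own. Each camera call takes 0.05 s, during which the arm holds its last target. There are 200 camera calls.

## Working session

There is one attempt and no reset: what is moved stays moved. The work goes in short steps, Python scripts to look and compute and a tool call to move; the robot and the scene stay as the last step left them, time stands still between calls to the robot, and variables do not carry over. Pictures are saved under pics/ and viewed, at most 10 in all, crops included, and the job is handed in when it is done.

Besides the shell and the picture viewer there is one more tool, called in YAML: its name, and indented under it one key for each argument. jog_arm: Moves the arm, as the interface text tells. Its arguments: {"type":"object","properties":{"motion":{"type":"array"},"squeeze":{"type":"number"}},"required":["motion"]}

```bash
ls; mkdir -p pics
python3 - <<'E'
from station import ctrl
import cv2,numpy as np
o=ctrl.get_obs()
print({k:np.round(v,3).tolist() for k,v in o.items()},ctrl.pinch_z)
for n in ["side","top"]:
    im=ctrl.camera(n); cv2.imwrite(f"pics/{n}0.png",im[:,:,::-1])
    m=ctrl.camera_model(n); print(n,{k:np.round(v,4).tolist() for k,v in m.items()})
E
```

```text
pics
{'time_s': 0.0, 'qpos': [1.24, 0.3, 1.522, 0.0, 1.321, -0.067], 'joint_vel': [0.0, 0.0, 0.001, -0.001, 0.001, 0.001], 'tau': [0.002, -53.181, -35.274, 0.071, 0.024, -0.0], 'ee_pos': [0.143, 0.531, 0.205], 'eef_rot': [-3.14, -0.0, 2.878], 'force': [-0.489, -0.837, 0.172], 'moment': [-0.029, 0.032, -0.006], 'grip_force': 0.0, 'grip_width': 0.094} 0.0188
side {'intrinsics': [[515.7242, 0.0, 320.1057], [0.0, 515.7242, 194.1969], [0.0, 0.0, 1.0]], 'k1': -0.0293, 'rvec': [2.2178, -0.9098, 0.3479], 'tvec': [-0.3906, 0.3538, 1.1943]}
top {'intrinsics': [[433.8071, 0.0, 324.0683], [0.0, 433.8071, 196.3777], [0.0, 0.0, 1.0]], 'k1': -0.0249, 'rvec': [2.2577, -1.9534, 0.2031], 'tvec': [-0.071, 0.543, 1.1245]}
```

View pics/side0.png

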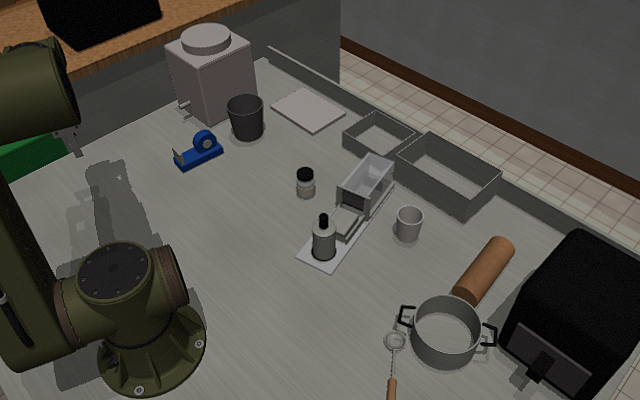

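View pics/top0.png

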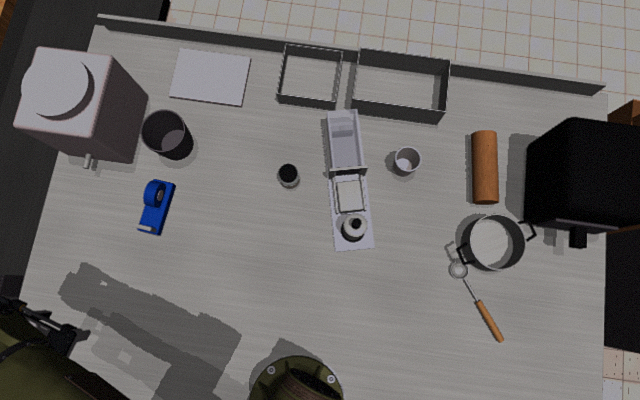

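The side view shows the canister at (323,240) with its knob at (323,220) and the hatch running to (385,170). The top view shows the bed's front edge at (335,248)-(373,246), the gate at row ~170 and the hood's end at row 110. The jar is at (288,176) and the mug at (406,161). Next I'll zoom in and cast rays.

```bash
cat > h.py <<'E'
from station import ctrl
import cv2,numpy as np
from scipy.spatial.transform import Rotation as Ro
def cam(n):
    m=ctrl.camera_model(n); return m["intrinsics"],np.array([m["k1"],0,0,0,0.]),np.array(m["rvec"]),np.array(m["tvec"])
def proj(M,P): return cv2.projectPoints(np.array(P,float).reshape(-1,1,3),M[2],M[3],np.array(M[0]),M[1])[0][:,0]
def ray(M,p):
    u=cv2.undistortPoints(np.array(p,float).reshape(-1,1,2),np.array(M[0]),M[1])[:,0]
    R=cv2.Rodrigues(M[2])[0]; return -R.T@M[3],np.c_[u,np.ones(len(u))]@R
def onz(M,p,z):
    c,d=ray(M,p); return c+d*((z-c[2])/d[:,2])[:,None]
def state():
    o=ctrl.get_obs(); print({k:np.round(o[k],4).tolist() for k in("time_s","qpos","ee_pos","eef_rot","force","grip_width","grip_force")}); return o
E
python3 - <<'E'
from h import *
t=cv2.imread("pics/top0.png")[100:260,290:430]; s=cv2.imread("pics/side0.png")[140:290,280:430]
a=cv2.resize(t,(385,440),interpolation=cv2.INTER_CUBIC); b=cv2.resize(s,None,fx=2.7,fy=2.7,interpolation=cv2.INTER_CUBIC)
c=np.zeros((440,800,3),np.uint8); c[:,:385]=a; c[:405,390:795]=b; cv2.imwrite("pics/z0.png",c)
M=cam("top"); print(onz(M,[[335,248],[373,246]],.006).round(3), onz(M,[[328,112],[360,110]],.1).round(3),-cv2.Rodrigues(M[2])[0].T@M[3])
E
```

```text
[[ 0.418 -0.042  0.006]
 [ 0.438 -0.145  0.006]] [[ 0.772  0.03   0.1  ]
 [ 0.791 -0.056  0.1  ]] [ 0.31295468 -0.02049405  1.21080922]
```

View pics/z0.png

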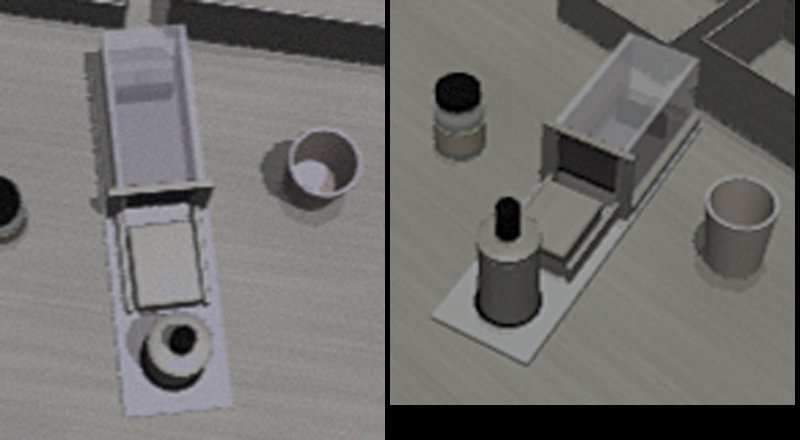

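The crop shows the bed corners, lintel ends, hood corners, knob top, jar and mug clearly. The box lies between the guides, and the stop shows inside the hood at about (145,90) in the left crop. I'll cast these pixels onto their known heights.

```bash
cat > m1.py <<'E'
from h import *
T=lambda l:np.array(l)/2.75+[290,100]
S=lambda l:(np.array(l)-[390,0])/2.7+[280,140]
mt,ms=cam("top"),cam("side")
# hatch-frame points (x,y,z world height)
H=[[-.21,.055,.006],[-.21,-.055,.006],[0,.052,.099],[0,-.052,.099],[.165,.042,.098],[.165,-.042,.098]]
pt=T([[124,416],[232,407],[109,190],[212,185],[103,31],[185,26]])
ps=S([[432,317],[529,363],[543,125],[635,157],[628,35],[699,62]])
H=np.array(H)
for nm,M,p in(("top",mt,pt),("side",ms,ps)):
    W=np.array([onz(M,q,h[2])[0] for q,h in zip(p,H)])
    a=H[:,:2]-H[:,:2].mean(0); b=W[:,:2]-W[:,:2].mean(0)
    yaw=np.arctan2((a[:,0]*b[:,1]-a[:,1]*b[:,0]).sum(),(a*b).sum())
    R=np.array([[np.cos(yaw),-np.sin(yaw)],[np.sin(yaw),np.cos(yaw)]])
    t=W[:,:2].mean(0)-R@H[:,:2].mean(0)
    print(nm,"hatch",t.round(4),yaw.round(4),"res mm",((W[:,:2]-t)@R-H[:,:2]).round(4).tolist())
    print("seat",(t+R@[-.155,0]).round(4))
print("knob top",onz(mt,T([[182,338]]),.146).round(4),onz(ms,S([[508,203]]),.146).round(4))
print("jar",onz(mt,[[288,173]],.085).round(3),onz(ms,S([[459,90]]),.08).round(3))
print("mug",onz(mt,T([[323,163]]),.085).round(3),onz(ms,S([[740,199]]),.085).round(3))
print("pan",onz(mt,[[494,242]],.08).round(3),"spoon",onz(mt,[[458,268]],.01).round(3))
print("box top corners",onz(mt,T([[131,224],[195,218],[137,307],[203,302]]),.044).round(4).tolist())
E
python3 m1.py
```

```text
top hatch [ 0.6239 -0.0468] 0.2363 res mm [[0.0015, -0.0012], [0.0005, -0.0004], [0.0018, -0.0015], [-0.0022, 0.003], [0.0002, -0.0011], [-0.0018, 0.0012]]
seat [ 0.4732 -0.0831]
side hatch [ 0.6233 -0.0515] 0.2444 res mm [[0.0017, 0.0004], [0.0039, 0.0012], [-0.0044, -0.0017], [0.0036, 0.0013], [-0.0024, -0.0001], [-0.0023, -0.0011]]
seat [ 0.4729 -0.089 ]
knob top [[ 0.4742 -0.0827  0.146 ]] [[ 0.4783 -0.0849  0.146 ]]
jar [[0.591 0.112 0.085]] [[0.595 0.11  0.08 ]]
mug [[ 0.675 -0.201  0.085]] [[ 0.679 -0.202  0.085]]
pan [[ 0.486 -0.451  0.08 ]] spoon [[ 0.411 -0.384  0.01 ]]
box top corners [[0.5969, -0.023, 0.044], [0.6124, -0.0859, 0.044], [0.514, -0.0405, 0.044], [0.5284, -0.1046, 0.044]]
```

Run:
```python
from h import *
q=ctrl.get_obs()["qpos"]
f=lambda q:Ro.from_euler("ZYZYZ",[q[0],q[1]+q[2],q[3],q[4],q[5]+np.pi/2]) if False else Ro.from_euler("z",q[0])*Ro.from_euler("y",q[1]+q[2])*Ro.from_euler("z",q[3])*Ro.from_euler("y",q[4])*Ro.from_euler("z",q[5]+np.pi/2)
print(f(q).as_euler("xyz"))
for tilt in(0,.7,.785,.87):
  for fl in(0,np.pi):
    Rt=Ro.from_euler("z",.24)*Ro.from_euler("y",np.pi-tilt)*Ro.from_euler("z",fl)
    for th in(1.6,2.0):
      a=(Ro.from_euler("y",-th)*Ro.from_euler("z",.2)*Rt).as_euler("ZYZ"); a[2]=(a[2]-np.pi/2+np.pi)%(2*np.pi)-np.pi
      print(tilt,round(fl,1),th,a.round(2),Rt.as_euler("xyz").round(2))
```

```text
[-3.14060538e+00 -3.17570393e-05  2.87779293e+00]
0 0 1.6 [ 0.    1.54 -2.01] [ 3.14  0.   -2.9 ]
0 0 2.0 [ 0.    1.14 -2.01] [ 3.14  0.   -2.9 ]
0 3.1 1.6 [0.   1.54 1.13] [ 3.14 -0.    0.24]
0 3.1 2.0 [0.   1.14 1.13] [ 3.14 -0.    0.24]
0.7 0 1.6 [ 0.35  0.92 -2.13] [ 3.14  0.7  -2.9 ]
0.7 0 2.0 [ 0.54  0.56 -2.39] [ 3.14  0.7  -2.9 ]
0.7 3.1 1.6 [0.35 0.92 1.01] [ 3.14 -0.7   0.24]
0.7 3.1 2.0 [0.54 0.56 0.75] [ 3.14 -0.7   0.24]
0.785 0 1.6 [ 0.41  0.85 -2.17] [ 3.14  0.79 -2.9 ]
0.785 0 2.0 [ 0.67  0.5  -2.5 ] [ 3.14  0.79 -2.9 ]
0.785 3.1 1.6 [0.41 0.85 0.97] [ 3.14 -0.79  0.24]
0.785 3.1 2.0 [0.67 0.5  0.64] [ 3.14 -0.79  0.24]
0.87 0 1.6 [ 0.48  0.78 -2.22] [ 3.14  0.87 -2.9 ]
0.87 0 2.0 [ 0.83  0.46 -2.64] [ 3.14  0.87 -2.9 ]
0.87 3.1 1.6 [0.48 0.78 0.92] [ 3.14 -0.87  0.24]
0.87 3.1 2.0 [0.83 0.46 0.5 ] [ 3.14 -0.87  0.24]
```

```bash
cat >> h.py <<'E'
def plan(pos,rot,n,start=None):
    "rows from here (or start=(p,R)) to pos, Rotation rot in n rows; prints tool-frame rows"
    o=ctrl.get_obs(); p,R=start or (np.array(o["ee_pos"]),Ro.from_euler("xyz",o["eef_rot"]))
    pos=np.array(pos,float); rv=(R.inv()*rot).as_rotvec(); 
    if abs(rv).max()/n>.15: print("TURN TOO FAST")
    for i in range(n):
        t=R.inv().apply((pos-p)/(n-i)); print(np.r_[t.round(4),(rv/n).round(4)].tolist())
        p=p+R.apply(t.round(4)); R=R*Ro.from_rotvec((rv/n).round(4))
    return p,R
Y0=.24; HO=np.array([.6236,-.049,0])
def tool(tilt=0,yaw=Y0): return Ro.from_euler("xyz",[np.pi,-tilt,yaw])
def hw(x,y,z,yaw=None): return HO+Ro.from_euler("z",Y0).apply([x,y,z])
E
python3 - <<'E'
from h import *
plan([.475,-.084,.25],tool(),19)
E
```

```text
[-0.0253, -0.0267, -0.0023, -0.0, 0.0001, 0.1388]
[-0.0287, -0.0229, -0.0023, -0.0, 0.0001, 0.1388]
[-0.0316, -0.0187, -0.0024, -0.0, 0.0001, 0.1388]
[-0.0339, -0.0142, -0.0024, -0.0, 0.0001, 0.1388]
[-0.0356, -0.0093, -0.0024, -0.0, 0.0001, 0.1388]
[-0.0365, -0.0043, -0.0024, -0.0, 0.0001, 0.1388]
[-0.0368, 0.0007, -0.0024, -0.0, 0.0001, 0.1388]
[-0.0363, 0.0058, -0.0024, -0.0, 0.0001, 0.1388]
[-0.0351, 0.0108, -0.0024, -0.0, 0.0001, 0.1388]
[-0.0333, 0.0156, -0.0024, -0.0, 0.0001, 0.1388]
[-0.0308, 0.02, -0.0024, -0.0, 0.0001, 0.1388]
[-0.0278, 0.0241, -0.0024, -0.0, 0.0001, 0.1388]
[-0.0242, 0.0277, -0.0023, -0.0, 0.0001, 0.1388]
[-0.0201, 0.0308, -0.0024, -0.0, 0.0001, 0.1388]
[-0.0157, 0.0333, -0.0024, -0.0, 0.0001, 0.1388]
[-0.0109, 0.0351, -0.0023, -0.0, 0.0001, 0.1388]
[-0.0059, 0.0363, -0.0024, -0.0, 0.0001, 0.1388]
[-0.0009, 0.0367, -0.0023, -0.0, 0.0001, 0.1388]
[0.0042, 0.0366, -0.0024, -0.0, 0.0001, 0.1388]
```

jog_arm:
  motion:
    - [-0.025,-0.027,-0.002,0,0,0.139,1]
    - [-0.029,-0.023,-0.002,0,0,0.139,1]
    - [-0.032,-0.019,-0.002,0,0,0.139,1]
    - [-0.034,-0.014,-0.002,0,0,0.139,1]
    - [-0.036,-0.009,-0.002,0,0,0.139,1]

```text
time_s: 0.6
ee_pos: [0.2317, 0.3669, 0.2153]
eef_rot: [-3.141, 0.0, 2.177]
force: [0.5, 0.7, 0.3]
grip_width: 0.0935
grip_force: 0.0
```

jog_arm:
  motion:
    - [-0.037,-0.004,-0.002,0,0,0.139,1]
    - [-0.037,0.001,-0.002,0,0,0.139,1]
    - [-0.036,0.006,-0.002,0,0,0.139,1]
    - [-0.035,0.011,-0.002,0,0,0.139,1]
    - [-0.033,0.016,-0.002,0,0,0.139,1]

```text
time_s: 1.1
ee_pos: [0.3203, 0.2055, 0.2255]
eef_rot: [-3.142, 0.0, 1.482]
force: [-0.4, 1.0, -0.4]
grip_width: 0.0943
grip_force: 0.0
```

jog_arm:
  motion:
    - [-0.031,0.02,-0.002,0,0,0.139,1]
    - [-0.028,0.024,-0.002,0,0,0.139,1]
    - [-0.024,0.028,-0.002,0,0,0.139,1]
    - [-0.02,0.031,-0.002,0,0,0.139,1]
    - [-0.016,0.033,-0.002,0,0,0.139,1]

```text
time_s: 1.6
ee_pos: [0.4073, 0.043, 0.2354]
eef_rot: [-3.141, 0.0, 0.787]
force: [0.3, 0.7, -0.4]
grip_width: 0.0938
grip_force: 0.0
```

jog_arm:
  motion:
    - [-0.011,0.035,-0.002,0,0,0.139,1]
    - [-0.006,0.036,-0.002,0,0,0.139,1]
    - [-0.001,0.037,-0.002,0,0,0.139,1]
    - [0.004,0.037,-0.002,0,0,0.139,1]
    - [0,0,0,0,0,0,1]

```text
time_s: 2.1
ee_pos: [0.4768, -0.0886, 0.2429]
eef_rot: [-3.142, 0.001, 0.229]
force: [-0.1, -0.2, 0.1]
grip_width: 0.094
grip_force: 0.0
```

Motion tracks well. Next is a wrist picture from here.

Run:
```python
from h import *
M=cam("wrist"); im=ctrl.camera("wrist")[:,:,::-1]; cv2.imwrite("pics/w1.png",im); np.savez("w1.npz",*[np.array(a) for a in M])
c,d=ray(M,[[320,200]]); print(c,d)
print("predicted knob",proj(M,[.475,-.084,.146]),"gate ends",proj(M,[hw(0,.052,.099),hw(0,-.052,.099)]))
```

```text
[ 0.5482813  -0.0718683   0.42301311] [[-0.2382356  -0.06447545 -0.96913087]]
predicted knob [[312.66524042 203.50897389]] gate ends [[262.21390084  49.30110478]
 [363.03941704  48.14932018]]
```

View pics/w1.png

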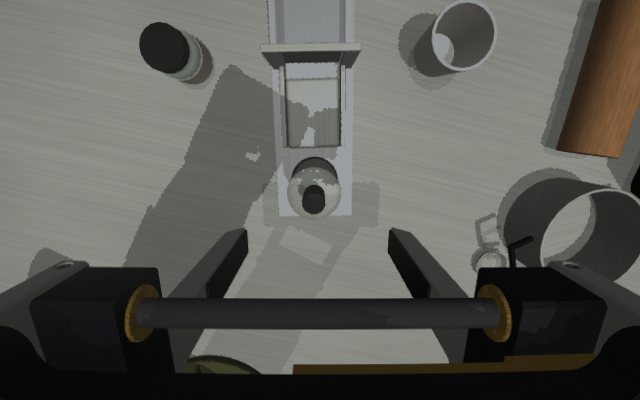

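The wrist view shows the knob top at about (313,203), right where predicted. The lintel runs (262,47)-(361,46) and the bed's front edge (279,216)-(352,215), so I'll refine the hatch and knob poses from these.

Run:
```python
from h import *
z=np.load("w1.npz"); M=[z[k] for k in z.files]
g=cv2.cvtColor(cv2.imread("pics/w1.png"),cv2.COLOR_BGR2GRAY)
m=(g[175:225,290:340]<60).astype(np.uint8)
n,l,st,c=cv2.connectedComponentsWithStats(m)
ys,xs=np.nonzero(m); 
for r in range(5,45,3): 
    q=np.nonzero(m[r])[0]; print(r+175,(q.min()+290,q.max()+290) if len(q) else None,end=" ")
print()
B=onz(M,[[278.5,216],[352,215]],.006); L=onz(M,[[262,47],[361,46.3]],.099)
print(B.round(4),L.round(4),np.linalg.norm(B[0]-B[1]),np.linalg.norm(L[0]-L[1]))
e=L.mean(0)-B.mean(0); print("len",np.hypot(*e[:2]),"yaw",np.arctan2(e[1],e[0]),"yaw edges",[np.arctan2(v[0],-v[1]) for v in(B[1]-B[0],L[1]-L[0])])
print("knob",onz(M,[[313.5,203]],.146).round(4))
```

```text
180 None 183 None 186 (np.int64(309), np.int64(318)) 189 (np.int64(305), np.int64(321)) 192 (np.int64(304), np.int64(323)) 195 (np.int64(303), np.int64(323)) 198 (np.int64(303), np.int64(324)) 201 (np.int64(302), np.int64(324)) 204 (np.int64(303), np.int64(324)) 207 (np.int64(303), np.int64(323)) 210 (np.int64(305), np.int64(321)) 213 (np.int64(311), np.int64(316)) 216 None 219 None 
[[ 0.407  -0.0439  0.006 ]
 [ 0.434  -0.1524  0.006 ]] [[ 0.6133  0.0021  0.099 ]
 [ 0.6372 -0.097   0.099 ]] 0.11174458048478049 0.1019614403544243
len 0.21097918706435675 yaw 0.24272961447838096 yaw edges [np.float64(0.24405269019348141), np.float64(0.23585105799624134)]
knob [[ 0.4757 -0.0847  0.146 ]]
```

```bash
sed -i 's/^Y0=.*/Y0=.24; HO=np.array([.6245,-.048,0])/' h.py
python3 - <<'E'
from h import *
s=plan([.475,-.0847,.114],tool(),4)
print(hw(-.16,.17,0))
E
```

```text
[-0.0001, -0.0006, 0.0322, -0.0002, 0.0003, -0.0014]
[-0.0001, -0.0006, 0.0322, -0.0002, 0.0003, -0.0014]
[-0.0001, -0.0006, 0.0322, -0.0002, 0.0003, -0.0014]
[-0.0, -0.0006, 0.0322, -0.0002, 0.0003, -0.0014]
[0.42867648 0.07909504 0.        ]
```

jog_arm:
  motion:
    - [0,-0.001,0.032,0,0,-0.002,1]
    - [0,-0.001,0.032,0,0,-0.001,1]
    - [0,0,0.032,0,0,-0.001,1]
    - [0,0,0.032,0,0,-0.001,1]
    - [0,0,0,0,0,0,1]
  squeeze: 25

```text
time_s: 2.65
ee_pos: [0.4731, -0.0824, 0.1122]
eef_rot: [-3.138, 0.006, 0.244]
force: [0.7, 0.5, -0.7]
grip_width: 0.0942
grip_force: 0.0
```

Run:
```python
from h import *
state()
```

```text
{'time_s': 2.65, 'qpos': [-0.2488, 0.2538, 1.8129, 0.0001, 1.0814, 1.0778], 'ee_pos': [0.4731, -0.0824, 0.1122], 'eef_rot': [-3.1384, 0.0058, 0.2441], 'force': [0.7481, 0.4925, -0.733], 'grip_width': 0.0942, 'grip_force': 0.0}
```

jog_arm:
  motion:
    - [0.001,0.0025,-0.002,0,0,0,1]
    - [0,0,0,0,0,0,1]

```text
time_s: 2.85
ee_pos: [0.478, -0.0861, 0.1196]
eef_rot: [3.14, -0.003, 0.243]
force: [0.3, 0.4, 0.8]
grip_width: 0.094
grip_force: 0.0
```

jog_arm:
  motion:
    - [0,0,0,0,0,0,-1]
    - [0,0,0,0,0,0,-1]
    - [0,0,0,0,0,0,-1]
    - [0,0,0,0,0,0,-1]
    - [0,0,0,0,0,0,-1]
  squeeze: 25

```text
time_s: 3.35
ee_pos: [0.4769, -0.086, 0.1175]
eef_rot: [-3.142, 0.0, 0.242]
force: [0.3, 0.2, -0.2]
grip_width: 0.0574
grip_force: 0.0
```

jog_arm:
  motion:
    - [-0.0015,0,0.002,0,0,0,-1]
    - [0,0,0,0,0,0,-1]
    - [0,0,0,0,0,0,-1]
    - [0,0,0,0,0,0,-1]
    - [0,0,0,0,0,0,-1]

```text
time_s: 3.85
ee_pos: [0.4754, -0.0863, 0.1153]
eef_rot: [-3.141, 0.0, 0.242]
force: [0.1, 1.2, -0.8]
grip_width: 0.0239
grip_force: 25.0
```

jog_arm:
  motion:
    - [0,0,0,0,0,0,-1]
    - [0,0,0,0,0,0,-1]

```text
time_s: 4.05
ee_pos: [0.4754, -0.0863, 0.1153]
eef_rot: [-3.141, 0.0, 0.242]
force: [-0.6, 0.6, -1.9]
grip_width: 0.0235
grip_force: 25.0
```

jog_arm:
  motion:
    - [0,0,-0.01,0,0,0,-1]
    - [0,0,-0.02,0,0,0,-1]
    - [0,0,-0.02,0,0,0,-1]
    - [0,0,-0.01,0,0,0,-1]
    - [0,-0.01,0,0,0,0,-1]

```text
time_s: 4.55
ee_pos: [0.4736, -0.077, 0.1767]
eef_rot: [3.14, -0.002, 0.241]
force: [-1.2, -0.0, -4.6]
grip_width: 0.0234
grip_force: 25.0
```

jog_arm:
  motion:
    - [0,-0.02,0,0,0,0,-1]
    - [0,-0.03,0,0,0,0,-1]
    - [0,-0.03,0,0,0,0,-1]
    - [0,-0.03,0,0,0,0,-1]
    - [0,-0.03,0,0,0,0,-1]

```text
time_s: 5.05
ee_pos: [0.4384, 0.0609, 0.1745]
eef_rot: [-3.141, 0.001, 0.242]
force: [0.4, 1.0, -4.2]
grip_width: 0.0237
grip_force: 25.0
```

jog_arm:
  motion:
    - [0,-0.02,0.01,0,0,0,-1]
    - [0,0,0.02,0,0,0,-1]
    - [0,0,0.02,0,0,0,-1]
    - [0,0,0.005,0,0,0,-1]
    - [0,0,0,0,0,0,-1]

```text
time_s: 5.55
ee_pos: [0.4341, 0.0789, 0.1197]
eef_rot: [-3.141, 0.002, 0.242]
force: [-0.3, -0.3, -5.0]
grip_width: 0.024
grip_force: 25.0
```

jog_arm:
  motion:
    - [0,0,0.002,0,0,0,-1]
    - [0,0,0.002,0,0,0,-1]
    - [0,0,0.002,0,0,0,-1]
    - [0,0,0,0,0,0,-1]

```text
time_s: 5.95
ee_pos: [0.4348, 0.0787, 0.1145]
eef_rot: [3.142, -0.0, 0.242]
force: [0.0, -0.3, -3.9]
grip_width: 0.0237
grip_force: 25.0
```

jog_arm:
  motion:
    - [0,0,0.002,0,0,0,-1]
    - [0,0,0.002,0,0,0,-1]
    - [0,0,0.0015,0,0,0,-1]
    - [0,0,0,0,0,0,-1]
    - [0,0,0,0,0,0,-1]

```text
time_s: 6.45
ee_pos: [0.435, 0.0789, 0.1092]
eef_rot: [-3.141, -0.001, 0.242]
force: [-1.2, 0.5, 2.1]
grip_width: 0.0232
grip_force: 25.0
```

jog_arm:
  motion:
    - [0,0,0,0,0,0,0.5]
    - [0,0,0,0,0,0,0.5]
    - [0,0,0,0,0,0,0.5]
    - [0,0,0,0,0,0,0.5]
    - [0,0,0,0,0,0,0.5]

```text
time_s: 6.95
ee_pos: [0.4348, 0.0787, 0.1089]
eef_rot: [3.142, -0.0, 0.242]
force: [0.3, 0.7, 0.3]
grip_width: 0.06
grip_force: 0.0
```

jog_arm:
  motion:
    - [0,0,-0.02,0,0,0,0.5]
    - [0,0,-0.04,0,0,0,0.5]
    - [0,0,-0.04,0,0,0,0.5]
    - [0,0,-0.02,0,0,0,0.5]
    - [0,0,0,0,0,0,0.5]

```text
time_s: 7.45
ee_pos: [0.4358, 0.0788, 0.2315]
eef_rot: [3.141, -0.005, 0.242]
force: [0.1, -0.3, -0.0]
grip_width: 0.0704
grip_force: 0.0
```

Run:
```python
from h import *
state()
s=cv2.cvtColor(ctrl.camera("side"),cv2.COLOR_RGB2BGR); cv2.imwrite("pics/side1.png",s)
t=cv2.cvtColor(ctrl.camera("top"),cv2.COLOR_RGB2BGR); cv2.imwrite("pics/top1.png",t)
a=cv2.resize(t[100:260,260:400],(385,440),interpolation=cv2.INTER_CUBIC); b=cv2.resize(s[140:290,260:410],None,fx=2.7,fy=2.7,interpolation=cv2.INTER_CUBIC)
c=np.zeros((440,800,3),np.uint8); c[:,:385]=a; c[:405,390:795]=b; cv2.imwrite("pics/z1.png",c)
# pushing start: tip behind box, tilt 45deg
s=plan(hw(-.155,0,.20),tool(.785),9); print()
plan(hw(-.135,0,.030),tool(.785),5,s)
```

```text
{'time_s': 7.45, 'qpos': [0.0962, 0.033, 1.7705, -0.0, 1.3332, 1.4252], 'ee_pos': [0.4358, 0.0788, 0.2315], 'eef_rot': [3.1409, -0.0048, 0.2418], 'force': [0.0537, -0.3286, -0.0258], 'grip_width': 0.0704, 'grip_force': 0.0}
[-0.0001, 0.0187, 0.0031, -0.0001, 0.0873, 0.0002]
[-0.0004, 0.0187, 0.0031, -0.0001, 0.0873, 0.0002]
[-0.0006, 0.0187, 0.0031, -0.0001, 0.0873, 0.0002]
[-0.0009, 0.0187, 0.003, -0.0001, 0.0873, 0.0002]
[-0.0012, 0.0187, 0.0029, -0.0001, 0.0873, 0.0002]
[-0.0014, 0.0187, 0.0028, -0.0001, 0.0873, 0.0002]
[-0.0016, 0.0187, 0.0027, -0.0001, 0.0873, 0.0002]
[-0.0019, 0.0186, 0.0026, -0.0001, 0.0873, 0.0002]
[-0.0021, 0.0187, 0.0023, -0.0001, 0.0873, 0.0002]

[-0.0212, -0.0, 0.0269, 0.0, -0.0001, -0.0]
[-0.0212, -0.0, 0.0269, 0.0, -0.0001, -0.0]
[-0.0212, -0.0, 0.0269, 0.0, -0.0001, -0.0]
[-0.0212, -0.0, 0.0269, 0.0, -0.0001, -0.0]
[-0.0212, -0.0, 0.0268, 0.0, -0.0001, -0.0]
```

View pics/z1.png

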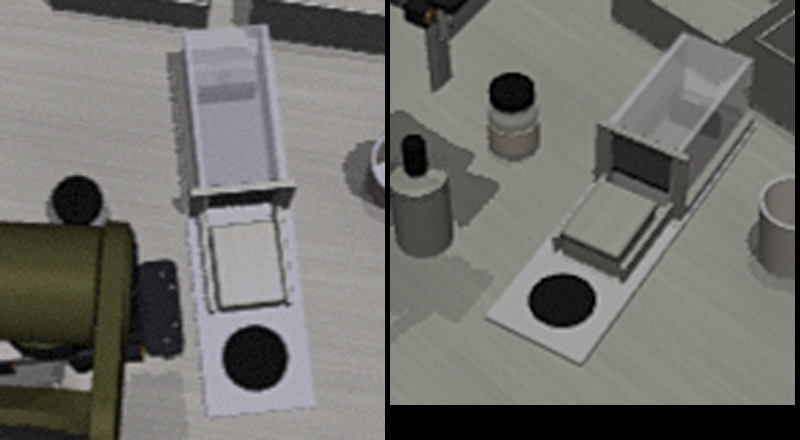

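The canister stands upright on bare counter at the left, and the black mat is exposed. The stop's dark front face shows in the top crop at rows 84-102. I'll measure the mat centre, box and stop.

Run:
```python
from h import *
inv=lambda P:Ro.from_euler("z",-Y0).apply(np.array(P)-HO)
for n in("top","side"):
    M=cam(n); g=cv2.cvtColor(cv2.imread(f"pics/{n}1.png"),cv2.COLOR_BGR2GRAY)
    p=proj(M,[hw(-.155,0,.006)])[0].astype(int); x0,y0=p-20
    k,l,st,c=cv2.connectedComponentsWithStats((g[y0:y0+40,x0:x0+40]<50).astype(np.uint8))
    i=1+st[1:,4].argmax(); print(n,"mat",st[i],(W:=onz(M,[c[i]+[x0,y0]],.006)).round(4),inv(W).round(4))
T=lambda l:np.array(l)/2.75+[260,100]
S=lambda l:(np.array(l)-[390,0])/2.7+[260,140]
mt,ms=cam("top"),cam("side")
print("stop bottom",inv(onz(mt,T([[198,104],[255,101]]),.006)).round(4).tolist(),"stop top",inv(onz(mt,T([[198,85],[252,82]]),.042)).round(4).tolist())
print("box top",inv(onz(mt,T([[211,224],[276,219],[218,307],[285,302]]),.044)).round(4).tolist())
print("box top side",inv(onz(ms,S([[600,179],[656,201],[563,228],[625,255]]),.044)).round(4).tolist())
```

```text
top mat [  8   9  23  23 415] [[ 0.4747 -0.0825  0.006 ]] [[-0.1537  0.002   0.006 ]]
side mat [  9  11  24  19 368] [[ 0.4751 -0.0844  0.006 ]] [[-0.1537  0.0002  0.006 ]]
stop bottom [[0.1198, 0.0315, 0.006], [0.1175, -0.029, 0.006]] stop top [[0.1279, 0.0316, 0.042], [0.1259, -0.0243, 0.042]]
box top [[-0.0206, 0.0334, 0.044], [-0.0217, -0.0323, 0.044], [-0.1054, 0.0351, 0.044], [-0.1068, -0.0317, 0.044]]
box top side [[-0.0251, 0.0321, 0.044], [-0.0219, -0.032, 0.044], [-0.1015, 0.0297, 0.044], [-0.0998, -0.0406, 0.044]]
```

jog_arm:
  motion:
    - [0,0.019,0.003,0,0.087,0,-1]
    - [0,0.019,0.003,0,0.087,0,-1]
    - [-0.001,0.019,0.003,0,0.087,0,-1]
    - [-0.001,0.019,0.003,0,0.087,0,-1]
    - [-0.001,0.019,0.003,0,0.087,0,-1]

```text
time_s: 8.05
ee_pos: [0.4567, -0.0143, 0.212]
eef_rot: [3.141, -0.437, 0.241]
force: [1.3, 0.1, -0.5]
grip_width: 0.034
grip_force: 0.0
```

jog_arm:
  motion:
    - [-0.001,0.019,0.003,0,0.087,0,-1]
    - [-0.002,0.019,0.003,0,0.087,0,-1]
    - [-0.002,0.019,0.003,0,0.087,0,-1]
    - [-0.002,0.019,0.002,0,0.089,0,-1]
    - [0,0,0,0,0,0,-1]

```text
time_s: 8.55
ee_pos: [0.4735, -0.0859, 0.1976]
eef_rot: [-3.136, -0.772, 0.237]
force: [-0.6, 0.7, 0.4]
grip_width: 0.0007
grip_force: 0.0
```

jog_arm:
  motion:
    - [-0.02,0,0.025,0,0,0,-1]
    - [-0.02,0,0.025,0,0,0,-1]
    - [-0.02,0,0.025,0,0,0,-1]
    - [0,0,0,0,0,0,-1]
    - [0,0,0,0,0,0,-1]

```text
time_s: 9.05
ee_pos: [0.4838, -0.0815, 0.1049]
eef_rot: [-3.136, -0.771, 0.24]
force: [0.2, -0.4, 1.4]
grip_width: 0.0004
grip_force: 0.0
```

Run:
```python
from h import *
o=state(); print("hatch",Ro.from_euler("z",-Y0).apply(o["ee_pos"]-HO).round(4))
plan(hw(-.13,0,.021),tool(.785),4)
```

```text
{'time_s': 9.05, 'qpos': [-0.5138, 0.0869, 2.2677, 1.2655, 0.5288, -0.244], 'ee_pos': [0.4838, -0.0815, 0.1049], 'eef_rot': [-3.136, -0.7714, 0.2399], 'force': [0.2148, -0.4292, 1.3686], 'grip_width': 0.0004, 'grip_force': 0.0}
hatch [-0.1446  0.0009  0.1049]
[-0.012, 0.0003, 0.0176, -0.0014, 0.0034, -0.0]
[-0.0121, 0.0003, 0.0175, -0.0014, 0.0034, -0.0]
[-0.0121, 0.0003, 0.0175, -0.0014, 0.0034, -0.0]
[-0.0122, 0.0002, 0.0175, -0.0014, 0.0034, -0.0]
```

jog_arm:
  motion:
    - [-0.012,0,0.0175,-0.001,0.003,0,-1]
    - [-0.012,0,0.0175,-0.001,0.003,0,-1]
    - [-0.012,0.0005,0.0175,-0.001,0.003,0,-1]
    - [-0.012,0.0005,0.0175,-0.001,0.003,0,-1]
    - [0,0,0,0,0,0,-1]

```text
time_s: 9.55
ee_pos: [0.499, -0.079, 0.0213]
eef_rot: [-3.141, -0.785, 0.24]
force: [0.1, 0.2, 0.1]
grip_width: 0.0008
grip_force: 0.0
```

Run:
```python
from h import *
o=state(); print("hatch",Ro.from_euler("z",-Y0).apply(o["ee_pos"]-HO).round(4))
```

```text
{'time_s': 9.55, 'qpos': [-0.4881, 0.3492, 2.2645, 1.7775, 0.5028, -0.7981], 'ee_pos': [0.499, -0.079, 0.0213], 'eef_rot': [-3.1405, -0.7854, 0.2404], 'force': [0.1311, 0.2236, 0.1367], 'grip_width': 0.0008, 'grip_force': 0.0}
hatch [-0.1292 -0.0003  0.0213]
```

jog_arm:
  motion:
    - [0.003,0,0.003,0,0,0,-1]
    - [0.003,0,0.003,0,0,0,-1]
    - [0.003,0,0.003,0,0,0,-1]
    - [0.004,0,0.004,0,0,0,-1]
    - [0.005,0,0.005,0,0,0,-1]

```text
time_s: 10.05
ee_pos: [0.5241, -0.0735, 0.0219]
eef_rot: [3.139, -0.786, 0.242]
force: [-2.6, -0.7, 2.0]
grip_width: 0.0006
grip_force: 1.2
```

jog_arm:
  motion:
    - [0.005,0,0.005,0,0,0,-1]
    - [0.005,0,0.005,0,0,0,-1]
    - [0.005,0,0.005,0,0,0,-1]
    - [0.005,0,0.005,0,0,0,-1]
    - [0.005,0,0.005,0,0,0,-1]

```text
time_s: 10.55
ee_pos: [0.5583, -0.0649, 0.0213]
eef_rot: [3.14, -0.785, 0.242]
force: [-4.3, -0.5, 2.0]
grip_width: 0.0003
grip_force: 2.3
```

Run:
```python
from h import *
o=state(); print("hatch",Ro.from_euler("z",-Y0).apply(o["ee_pos"]-HO).round(4))
```

```text
{'time_s': 10.55, 'qpos': [-0.3822, 0.4214, 2.1349, 1.7827, 0.4346, -0.7034], 'ee_pos': [0.5583, -0.0649, 0.0213], 'eef_rot': [3.1399, -0.7853, 0.2417], 'force': [-4.3022, -0.4705, 2.0164], 'grip_width': 0.0003, 'grip_force': 2.3207}
hatch [-0.0683 -0.0007  0.0213]
```

jog_arm:
  motion:
    - [0.005,0,0.005,0,0,0,-1]
    - [0.005,0,0.005,0,0,0,-1]
    - [0.005,0,0.005,0,0,0,-1]
    - [0.005,0,0.005,0,0,0,-1]
    - [0.005,0,0.005,0,0,0,-1]

```text
time_s: 11.05
ee_pos: [0.5927, -0.0566, 0.0214]
eef_rot: [3.14, -0.786, 0.242]
force: [-4.1, -1.2, 1.2]
grip_width: 0.0004
grip_force: 2.1
```

Run:
```python
from h import *
o=state(); print("hatch",Ro.from_euler("z",-Y0).apply(o["ee_pos"]-HO).round(4))
for n in("side","top"): cv2.imwrite(f"pics/{n}2.png",ctrl.camera(n)[:,:,::-1])
t=cv2.imread("pics/top2.png"); s=cv2.imread("pics/side2.png")
a=cv2.resize(t[100:260,260:400],(385,440),interpolation=cv2.INTER_CUBIC); b=cv2.resize(s[140:290,260:410],None,fx=2.7,fy=2.7,interpolation=cv2.INTER_CUBIC)
c=np.zeros((440,800,3),np.uint8); c[:,:385]=a; c[:405,390:795]=b; cv2.imwrite("pics/z2.png",c)
```

```text
{'time_s': 11.05, 'qpos': [-0.3328, 0.4653, 2.0546, 1.7557, 0.4, -0.6294], 'ee_pos': [0.5927, -0.0566, 0.0214], 'eef_rot': [3.1397, -0.7855, 0.2418], 'force': [-4.0715, -1.2082, 1.2265], 'grip_width': 0.0004, 'grip_force': 2.0804}
hatch [-0.0329 -0.0008  0.0214]
```

View pics/z2.png

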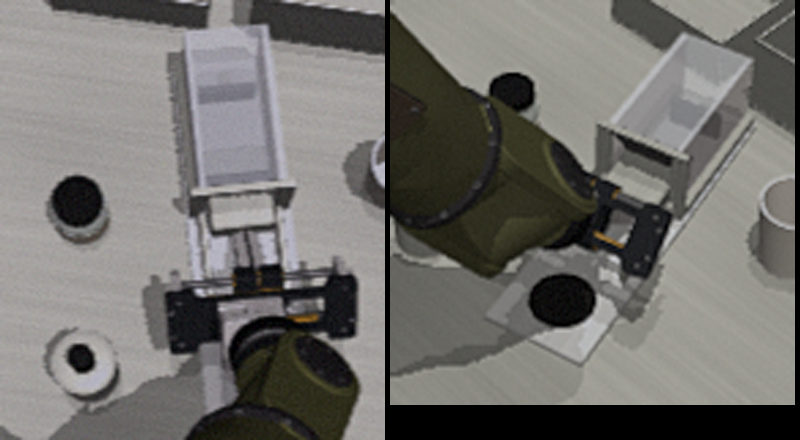

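The box is halfway under the lifted flap, and jar, mug and canister are all clear of the arm. I'll keep pushing, then slow down near the stop.

jog_arm:
  motion:
    - [0.005,0,0.005,0,0,0,-1]
    - [0.005,0,0.005,0,0,0,-1]
    - [0.005,0,0.005,0,0,0,-1]
    - [0.005,0,0.005,0,0,0,-1]
    - [0.005,0,0.005,0,0,0,-1]

```text
time_s: 11.65
ee_pos: [0.6271, -0.0481, 0.0214]
eef_rot: [3.14, -0.786, 0.242]
force: [-3.5, -1.6, -0.9]
grip_width: 0.0004
grip_force: 1.9
```

jog_arm:
  motion:
    - [0.004,0,0.004,0,0,0,-1]
    - [0.002,0,0.002,0,0,0,-1]
    - [0.001,0,0.001,0,0,0,-1]
    - [0.001,0,0.001,0,0,0,-1]
    - [0.001,0,0.001,0,0,0,-1]

```text
time_s: 12.15
ee_pos: [0.6388, -0.0453, 0.0214]
eef_rot: [3.14, -0.786, 0.242]
force: [-3.3, -0.7, 0.3]
grip_width: 0.0003
grip_force: 1.9
```

Run:
```python
from h import *
o=state(); print("hatch",Ro.from_euler("z",-Y0).apply(o["ee_pos"]-HO).round(4))
```

```text
{'time_s': 12.15, 'qpos': [-0.2767, 0.5264, 1.9414, 1.6838, 0.3587, -0.5037], 'ee_pos': [0.6388, -0.0453, 0.0214], 'eef_rot': [3.1397, -0.7855, 0.2416], 'force': [-3.2949, -0.7383, 0.2771], 'grip_width': 0.0003, 'grip_force': 1.8765}
hatch [ 0.0146 -0.0007  0.0214]
```

jog_arm:
  motion:
    - [0.001,0,0.001,0,0,0,-1]
    - [0.001,0,0.001,0,0,0,-1]
    - [0.001,0,0.001,0,0,0,-1]
    - [0.001,0,0.001,0,0,0,-1]
    - [0.001,0,0.001,0,0,0,-1]

```text
time_s: 12.65
ee_pos: [0.6458, -0.0435, 0.0214]
eef_rot: [3.14, -0.786, 0.242]
force: [-3.5, -1.5, -1.0]
grip_width: 0.0003
grip_force: 1.9
```

jog_arm:
  motion:
    - [0.0005,0,0.0005,0,0,0,-1]
    - [0.0005,0,0.0005,0,0,0,-1]
    - [0.0005,0,0.0005,0,0,0,-1]
    - [0.0005,0,0.0005,0,0,0,-1]
    - [0.0005,0,0.0005,0,0,0,-1]

```text
time_s: 13.15
ee_pos: [0.6492, -0.0427, 0.0214]
eef_rot: [3.14, -0.786, 0.242]
force: [-3.0, -0.7, -0.6]
grip_width: 0.0008
grip_force: 1.5
```

jog_arm:
  motion:
    - [0.0004,0,0.0004,0,0,0,-1]
    - [0.0004,0,0.0004,0,0,0,-1]
    - [0.0004,0,0.0004,0,0,0,-1]
    - [0.0004,0,0.0004,0,0,0,-1]

```text
time_s: 13.55
ee_pos: [0.6514, -0.0422, 0.0214]
eef_rot: [3.14, -0.786, 0.242]
force: [-4.3, -0.6, 0.1]
grip_width: 0.0004
grip_force: 1.8
```

jog_arm:
  motion:
    - [0.0004,0,0.0004,0,0,0,-1]
    - [0.0004,0,0.0004,0,0,0,-1]
    - [0.0004,0,0.0004,0,0,0,-1]

```text
time_s: 13.85
ee_pos: [0.6524, -0.0418, 0.0211]
eef_rot: [3.14, -0.785, 0.242]
force: [-17.6, -2.5, 5.7]
grip_width: 0.0002
grip_force: 8.2
```

jog_arm:
  motion:
    - [-0.001,0,-0.001,0,0,0,-1]
    - [-0.002,0,-0.002,0,0,0,-1]
    - [-0.001,0,-0.005,0,0,0,-1]
    - [0,0,-0.01,0,0,0,-1]
    - [0,0,-0.015,0,0,0,-1]

```text
time_s: 14.35
ee_pos: [0.627, -0.048, 0.0423]
eef_rot: [3.14, -0.785, 0.242]
force: [-1.3, -0.7, -2.0]
grip_width: 0.0002
grip_force: 0.7
```

jog_arm:
  motion:
    - [0,0,-0.02,0,0,0,-1]
    - [0,0,-0.02,0,0,0,-1]
    - [0,0,-0.02,0,0,0,-1]
    - [-0.02,0,-0.03,0,0,0,-1]
    - [-0.02,0,-0.03,0,0,0,-1]

```text
time_s: 14.85
ee_pos: [0.5167, -0.0748, 0.0998]
eef_rot: [3.138, -0.787, 0.244]
force: [0.0, -0.6, 0.7]
grip_width: 0.0003
grip_force: 0.0
```

Run:
```python
from h import *
o=state(); print("hatch",Ro.from_euler("z",-Y0).apply(o["ee_pos"]-HO).round(4))
for n in("side","top"): cv2.imwrite(f"pics/{n}3.png",ctrl.camera(n)[:,:,::-1])
t=cv2.imread("pics/top3.png"); s=cv2.imread("pics/side3.png")
a=cv2.resize(t[100:240,260:400],(400,400),interpolation=cv2.INTER_CUBIC); b=cv2.resize(s[145:235,315:405],(400,400),interpolation=cv2.INTER_CUBIC)
cv2.imwrite("pics/z3.png",np.hstack([a,b]))
```

```text
{'time_s': 14.85, 'qpos': [-0.4531, 0.1585, 2.2114, 1.3503, 0.4816, -0.2849], 'ee_pos': [0.5167, -0.0748, 0.0998], 'eef_rot': [3.1382, -0.7872, 0.2436], 'force': [0.0414, -0.6066, 0.6761], 'grip_width': 0.0003, 'grip_force': 0.0}
hatch [-0.1111 -0.0004  0.0998]
```

View pics/z3.png

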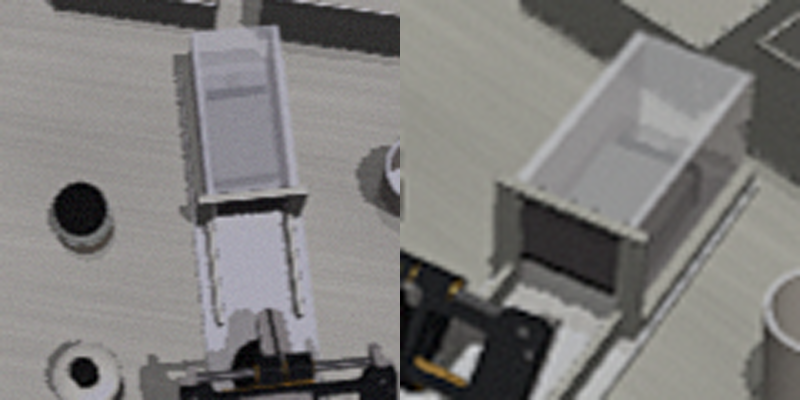

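The flap is shut and the box is inside, but there is still a dark band between the box and the stop in the left crop (rows 88-98). I'll measure that gap before moving on.

```bash
python3 - <<'E'
from h import *
xs=np.arange(.01,.15,.003)
for n,z in(("top",.044),("side",.044)):
    M=cam(n)
    for k in("1","3"):
        g=cv2.cvtColor(cv2.imread(f"pics/{n}{k}.png"),cv2.COLOR_BGR2GRAY).astype(np.float32)
        v=[]
        for y in np.linspace(-.012,.012,7):
            P=proj(M,[hw(x,y,z) for x in xs]).astype(np.float32)
            v.append(cv2.remap(g,P[:,:1],P[:,1:],cv2.INTER_LINEAR)[:,0])
        print(n,k,dict(zip((xs*1000).round().astype(int).tolist(),np.mean(v,0).round().astype(int).tolist())))
E
python3 - <<'E'
import sys; sys.path.insert(0,'.')
from h import *
s=cv2.imread("pics/side3.png"); t=cv2.imread("pics/top3.png")
f=lambda im:np.clip((cv2.resize(im,(400,560),interpolation=cv2.INTER_CUBIC).astype(float)-90)*1.8,0,255).astype(np.uint8)
cv2.imwrite("pics/z4.png",np.hstack([f(t[105:175,322:372]),f(s[148:218,343:393])]))
E
```

```text
top 1 {10: 48, 13: 145, 16: 165, 19: 151, 22: 146, 25: 148, 28: 149, 31: 148, 34: 149, 37: 148, 40: 148, 43: 149, 46: 148, 49: 147, 52: 148, 55: 148, 58: 148, 61: 147, 64: 148, 67: 148, 70: 147, 73: 148, 76: 147, 79: 148, 82: 147, 85: 147, 88: 147, 91: 146, 94: 147, 97: 147, 100: 146, 103: 149, 106: 143, 109: 121, 112: 111, 115: 112, 118: 114, 121: 117, 124: 118, 127: 131, 130: 142, 133: 142, 136: 142, 139: 142, 142: 148, 145: 154, 148: 155}
top 3 {10: 47, 13: 143, 16: 162, 19: 150, 22: 144, 25: 137, 28: 125, 31: 121, 34: 127, 37: 137, 40: 139, 43: 140, 46: 139, 49: 140, 52: 138, 55: 139, 58: 140, 61: 140, 64: 140, 67: 140, 70: 139, 73: 140, 76: 139, 79: 140, 82: 139, 85: 138, 88: 140, 91: 140, 94: 139, 97: 140, 100: 138, 103: 139, 106: 139, 109: 139, 112: 140, 115: 136, 118: 119, 121: 116, 124: 116, 127: 130, 130: 140, 133: 142, 136: 141, 139: 142, 142: 146, 145: 152, 148: 154}
side 1 {10: 39, 13: 39, 16: 38, 19: 40, 22: 40, 25: 39, 28: 39, 31: 37, 34: 35, 37: 27, 40: 33, 43: 74, 46: 124, 49: 138, 52: 133, 55: 132, 58: 135, 61: 137, 64: 136, 67: 136, 70: 136, 73: 137, 76: 136, 79: 137, 82: 137, 85: 134, 88: 123, 91: 115, 94: 112, 97: 113, 100: 113, 103: 113, 106: 113, 109: 113, 112: 112, 115: 113, 118: 114, 121: 115, 124: 120, 127: 131, 130: 136, 133: 137, 136: 136, 139: 137, 142: 144, 145: 150, 148: 152}
side 3 {10: 45, 13: 45, 16: 46, 19: 45, 22: 45, 25: 46, 28: 45, 31: 42, 34: 40, 37: 31, 40: 37, 43: 85, 46: 140, 49: 154, 52: 148, 55: 144, 58: 146, 61: 149, 64: 148, 67: 148, 70: 148, 73: 148, 76: 148, 79: 148, 82: 148, 85: 148, 88: 148, 91: 148, 94: 148, 97: 148, 100: 148, 103: 148, 106: 148, 109: 148, 112: 148, 115: 141, 118: 132, 121: 129, 124: 135, 127: 147, 130: 152, 133: 153, 136: 153, 139: 154, 142: 163, 145: 169, 148: 171}
```

View pics/z4.png

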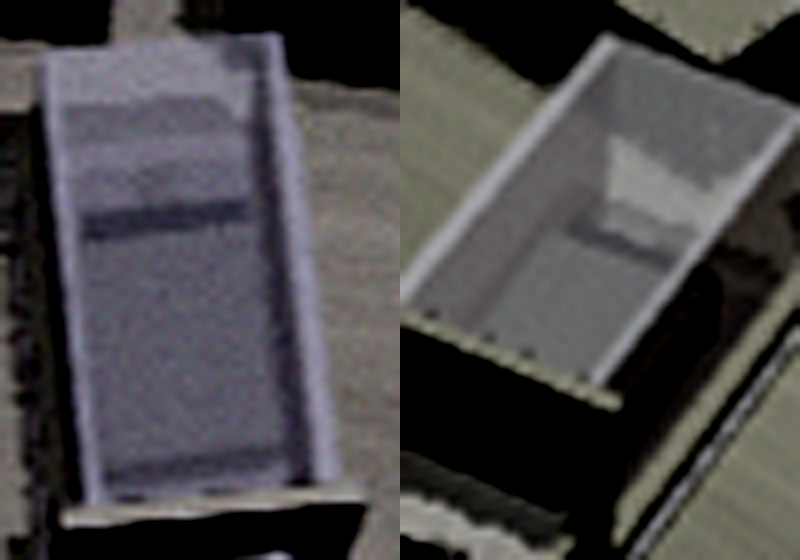

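Two readings are possible: a ~9 mm gap, or a stop with a dark top pad whose face is at ~118 mm. The foot line of the stop's face, seen in the earlier pictures of both cameras, can settle it.

Run:
```python
from h import *
inv=lambda P:Ro.from_euler("z",-Y0).apply(np.array(P)-HO)
for n,d0 in(("top",.1075),("side",.087)):
    M=cam(n); p=proj(M,[hw(d0,0,.044)])
    print(n,"foot line at bed:",inv(onz(M,p,.006)).round(4), "edge drawn by face at .118/.122/.126 foot on z=.044:",[inv(onz(M,proj(M,[hw(x,0,.006)]),.044))[0,0].round(4) for x in(.118,.122,.126)])
# fine profiles at bed height / top height, before the push
xs=np.arange(.1,.14,.002)
for n in("top","side"):
    M=cam(n)
    for k,z in(("1",.006),("1",.042),("3",.044)):
        g=cv2.imread(f"pics/{n}{k}.png").astype(np.float32); v=[]
        for y in np.linspace(-.015,.015,9):
            P=proj(M,[hw(x,y,z) for x in xs]).astype(np.float32); v.append(cv2.remap(g,P[:,:1],P[:,1:],cv2.INTER_LINEAR)[:,0].mean(1))
        print(n,k,z,[(int(a*1000+.5),int(b)) for a,b in zip(xs,np.mean(v,0))])
# box rear/front through wide profile at several y (yaw check)
xs=np.arange(.02,.135,.001)
g=cv2.imread("pics/top3.png").mean(2).astype(np.float32); M=cam("top")
for y in(-.024,-.012,0,.012,.024):
    P=proj(M,[hw(x,y,.044) for x in xs]).astype(np.float32); v=cv2.GaussianBlur(cv2.remap(g,P[:,:1],P[:,1:],cv2.INTER_LINEAR),(1,5),0)[:,0]; d=np.gradient(v)
    print(y,"front edge",xs[80+d[80:103].argmin()].round(3),"stop top edge",xs[95+d[95:].argmax()].round(3),"rear",xs[8+d[8:30].argmax()].round(3))
```

```text
top foot line at bed: [[ 0.1206 -0.0033  0.006 ]] edge drawn by face at .118/.122/.126 foot on z=.044: [np.float64(0.1049), np.float64(0.1088), np.float64(0.1127)]
side foot line at bed: [[0.1216 0.0166 0.006 ]] edge drawn by face at .118/.122/.126 foot on z=.044: [np.float64(0.0835), np.float64(0.0874), np.float64(0.0913)]
top 1 0.006 [(100, 149), (102, 148), (104, 148), (106, 149), (108, 149), (110, 149), (112, 148), (114, 149), (116, 150), (118, 149), (120, 139), (122, 124), (124, 114), (126, 113), (128, 113), (130, 114), (132, 116), (134, 119), (136, 119), (138, 121), (140, 129)]
top 1 0.042 [(100, 148), (102, 149), (104, 150), (106, 147), (108, 136), (110, 120), (112, 113), (114, 113), (116, 114), (118, 115), (120, 117), (122, 119), (124, 119), (126, 124), (128, 135), (130, 143), (132, 144), (134, 145), (136, 145), (138, 144), (140, 145)]
top 3 0.044 [(100, 140), (102, 140), (104, 140), (106, 140), (108, 140), (110, 141), (112, 141), (114, 139), (116, 132), (118, 121), (120, 117), (122, 116), (124, 118), (126, 125), (128, 137), (130, 143), (132, 144), (134, 144), (136, 143), (13
[... 379 characters left out ...]
114, 115), (116, 115), (118, 117), (120, 117), (122, 117), (124, 118), (126, 123), (128, 130), (130, 135), (132, 138), (134, 138), (136, 138), (138, 138), (140, 137)]
side 3 0.044 [(100, 149), (102, 149), (104, 149), (106, 149), (108, 149), (110, 150), (112, 150), (114, 145), (116, 139), (118, 134), (120, 131), (122, 132), (124, 137), (126, 146), (128, 151), (130, 154), (132, 155), (134, 154), (136, 154), (138, 154), (140, 157)]
-0.024 front edge 0.117 stop top edge 0.127 rear 0.035
-0.012 front edge 0.118 stop top edge 0.127 rear 0.036
0 front edge 0.116 stop top edge 0.126 rear 0.034
0.012 front edge 0.116 stop top edge 0.126 rear 0.034
0.024 front edge 0.116 stop top edge 0.127 rear 0.034
```

The evidence is ambiguous (foot line at 121 mm, top edge at 126.5 mm, box front at ~117 mm). A straight-down wrist view through the clear roof should settle it.

Run:
```python
from h import *
s=plan(hw(-.10,0,.20),tool(.5),3); print(); plan(hw(.045,0,.22),tool(0),5,s)
```

```text
[0.0266, -0.0002, -0.0206, 0.0008, -0.0956, 0.0002]
[0.0245, -0.0002, -0.0231, 0.0008, -0.0956, 0.0002]
[0.0222, -0.0002, -0.0253, 0.0008, -0.0956, 0.0002]

[0.0274, 0.0, 0.0104, -0.0, -0.1, -0.0]
[0.0283, 0.0, 0.0076, -0.0, -0.1, -0.0]
[0.0289, 0.0, 0.0047, -0.0, -0.1, -0.0]
[0.0292, 0.0, 0.0019, -0.0, -0.1, -0.0]
[0.0292, 0.0, -0.0011, -0.0, -0.1, -0.0]
```

jog_arm:
  motion:
    - [0.027,0,-0.021,0.001,-0.096,0,-1]
    - [0.025,0,-0.023,0.001,-0.096,0,-1]
    - [0.022,0,-0.025,0.001,-0.096,0,-1]
    - [0,0,0,0,0,0,-1]

```text
time_s: 15.35
ee_pos: [0.5266, -0.0664, 0.1564]
eef_rot: [-3.119, -0.65, 0.256]
force: [0.2, 0.2, -0.8]
grip_width: 0.0
grip_force: 0.0
```

jog_arm:
  motion:
    - [0.027,0,0.01,0,-0.1,0,-1]
    - [0.028,0,0.007,0,-0.1,0,-1]
    - [0.029,0,0.005,0,-0.1,0,-1]
    - [0.029,0,0.002,0,-0.1,0,-1]
    - [0.029,0,-0.001,0,-0.1,0,-1]

```text
time_s: 15.85
ee_pos: [0.6544, -0.029, 0.1942]
eef_rot: [-3.115, -0.164, 0.271]
force: [-0.4, -0.1, 0.9]
grip_width: 0.0005
grip_force: 0.0
```

jog_arm:
  motion:
    - [0,0,0,0,0,0,-1]
    - [0,0,0,0,0,0,-1]
    - [0,0,0,0,0,0,-1]

```text
time_s: 16.15
ee_pos: [0.6525, -0.0299, 0.1929]
eef_rot: [-3.114, -0.166, 0.27]
force: [-0.8, 0.6, 0.1]
grip_width: 0.0002
grip_force: 0.0
```

Run:
```python
from h import *
o=state(); print("hatch",Ro.from_euler("z",-Y0).apply(o["ee_pos"]-HO).round(4))
M=cam("wrist"); im=ctrl.camera("wrist")[:,:,::-1].copy(); cv2.imwrite("pics/w2.png",im); np.savez("w2.npz",*[np.array(a) for a in M])
c,d=ray(M,[[320,200]]); print(c,d)
P=proj(M,[hw(.118,0,.044),hw(.126,0,.044),hw(.034,0,.044),hw(.165,.042,.098),hw(.165,-.042,.098),hw(0,0,.099)]); print(P.round(1).tolist())
u,v=P[0].astype(int); u=max(u,60);v0=max(v-70,0)
cr=im[v0:v0+140,u-60:u+60]; cr=np.clip((cv2.resize(cr,None,fx=4,fy=4,interpolation=cv2.INTER_CUBIC).astype(float)-60)*1.4,0,255); cv2.imwrite("pics/w2c.png",cr.astype(np.uint8)); print(u-60,v0)
```

```text
{'time_s': 16.15, 'qpos': [-0.1396, 0.4541, 1.3488, 0.0978, 1.1984, 1.1296], 'ee_pos': [0.6525, -0.0299, 0.1929], 'eef_rot': [-3.1143, -0.1662, 0.2701], 'force': [-0.8383, 0.5724, 0.0869], 'grip_width': 0.0002, 'grip_force': 0.0}
hatch [0.0315 0.0109 0.1929]
[ 0.69484877 -0.02312813  0.38273602] [[-0.0837933  -0.00459207 -0.99653676]]
[[333.2, 138.8], [333.4, 131.9], [330.3, 210.7], [293.1, 81.0], [380.3, 83.6], [329.9, 250.6]]
273 68
```

View pics/w2c.png

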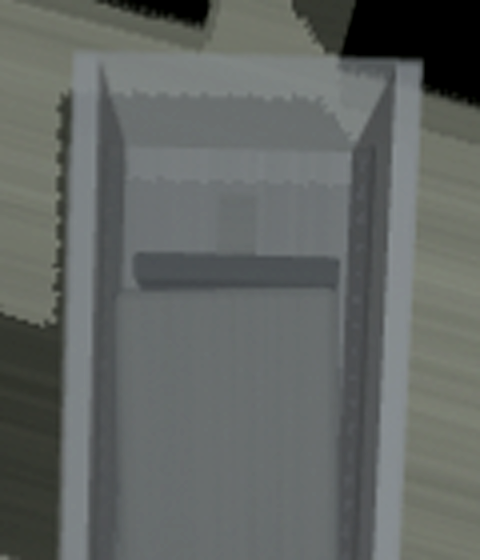

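The dark 60 mm wide bar at crop rows 254-289 is the stop, about 10 mm deep here, and the box's front edge abuts it at row 289. I'll check the bar's tones for a hidden gap.

Run:
```python
from h import *
inv=lambda P:Ro.from_euler("z",-Y0).apply(np.array(P)-HO)
z=np.load("w2.npz"); M=[z[k] for k in z.files]
im=cv2.imread("pics/w2.png").astype(float)
for c in((312,322),(322,332),(332,342),(342,352)):
    print(c,[(r,*im[r,c[0]:c[1]].mean(0).round().astype(int).tolist()) for r in range(127,146)])
print("back edge",inv(onz(M,[[330,131.6]],.042)).round(4),"box front",inv(onz(M,[[330,140.2]],.044)).round(4))
g=im.mean(2)[:,310:350].mean(1); d=np.gradient(g)
print("rows 195-262",[(r,int(g[r])) for r in range(196,262,2)])
print("rear at z.044 rows->hx",[(r,inv(onz(M,[[330,r]],.044))[0,0].round(4)) for r in(200,205,210,215,220)])
```

```text
(312, 322) [(127, 144, 143, 139), (128, 144, 142, 139), (129, 144, 142, 139), (130, 142, 141, 138), (131, 126, 124, 121), (132, 120, 119, 115), (133, 120, 118, 115), (134, 120, 118, 115), (135, 120, 119, 115), (136, 121, 119, 116), (137, 119, 117, 114), (138, 114, 112, 108), (139, 115, 113, 110), (140, 124, 122, 119), (141, 133, 133, 130), (142, 136, 136, 132), (143, 138, 138, 134), (144, 138, 138, 134), (145, 138, 138, 134)]
(322, 332) [(127, 142, 141, 137), (128, 141, 140, 137), (129, 141, 140, 136), (130, 140, 139, 136), (131, 130, 129, 126), (132, 121, 119, 116), (133, 120, 118, 115), (134, 120, 118, 115), (135, 120, 119, 115), (136, 121, 119, 116), (137, 120, 118, 115), (138, 115, 113, 110), (139, 116, 114, 111), (140, 128, 127, 124), (141, 134, 134, 130), (142, 137, 136, 133), (143, 138, 138, 135), (144, 138, 138, 134), (145, 138, 138, 135)]
(332, 342) [(127, 141, 140, 137), (128, 141, 141, 137), (129, 141, 140, 136), (130, 140, 140, 136), (131, 136, 135, 131), (132, 120, 118, 115), (133, 120, 118, 115), (134, 120, 118, 115), (135, 120, 119, 115), (136, 121, 120, 116), (137, 12
[... 543 characters left out ...]
137, 134), (143, 138, 138, 135), (144, 138, 138, 135), (145, 138, 138, 135)]
back edge [[0.1265 0.004  0.042 ]] box front [[0.1163 0.0036 0.044 ]]
rows 195-262 [(196, 137), (198, 136), (200, 136), (202, 136), (204, 136), (206, 136), (208, 135), (210, 131), (212, 142), (214, 142), (216, 142), (218, 142), (220, 142), (222, 142), (224, 142), (226, 141), (228, 125), (230, 100), (232, 92), (234, 89), (236, 83), (238, 72), (240, 70), (242, 69), (244, 69), (246, 66), (248, 73), (250, 73), (252, 70), (254, 70), (256, 72), (258, 71), (260, 70)]
rear at z.044 rows->hx [(200, np.float64(0.0467)), (205, np.float64(0.0407)), (210, np.float64(0.0348)), (215, np.float64(0.0288)), (220, np.float64(0.0228))]
```

Two tones show: the stop's top spans rows 131-137.5, then a darker 2 px strip that is wider on the left (+y) than the right. So the box touches but sits slightly yawed, open on its +y side. A gentle second push on the +y side will square it against the stop.

Run:
```python
from h import *
s=plan(hw(-.10,.014,.20),tool(.5),5); print(); s=plan(hw(-.10,.014,.10),tool(.785),3,s); print(); s=plan(hw(-.07,.014,.0215),tool(.785),3,s);
```

```text
[-0.0257, -0.0016, -0.0056, -0.0073, 0.0668, 0.0047]
[-0.0252, -0.0014, -0.0073, -0.0073, 0.0668, 0.0047]
[-0.0247, -0.0012, -0.009, -0.0073, 0.0668, 0.0047]
[-0.024, -0.0011, -0.0107, -0.0073, 0.0668, 0.0047]
[-0.0233, -0.0008, -0.0122, -0.0073, 0.0668, 0.0047]

[-0.016, -0.0, 0.0292, 0.0, 0.0949, 0.0001]
[-0.0187, -0.0, 0.0276, 0.0, 0.0949, 0.0001]
[-0.0212, -0.0001, 0.0257, 0.0, 0.0949, 0.0001]

[-0.0114, 0.0, 0.0256, 0.0, 0.0, -0.0]
[-0.0114, 0.0, 0.0256, 0.0, 0.0, -0.0]
[-0.0115, 0.0, 0.0256, 0.0, 0.0, -0.0]
```

jog_arm:
  motion:
    - [-0.026,-0.002,-0.006,-0.007,0.067,0.005,-1]
    - [-0.025,-0.001,-0.007,-0.007,0.067,0.005,-1]
    - [-0.025,-0.001,-0.009,-0.007,0.067,0.005,-1]
    - [-0.024,-0.001,-0.011,-0.007,0.067,0.005,-1]
    - [-0.023,-0.001,-0.012,-0.007,0.067,0.005,-1]

```text
time_s: 16.7
ee_pos: [0.523, -0.0585, 0.2008]
eef_rot: [3.141, -0.505, 0.238]
force: [-0.3, 0.3, 0.1]
grip_width: 0.0004
grip_force: 0.0
```

jog_arm:
  motion:
    - [-0.009,0,0.018,0,0.057,0,-1]
    - [-0.01,0,0.017,0,0.057,0,-1]
    - [-0.011,0,0.017,0,0.057,0,-1]
    - [-0.012,0,0.016,0,0.057,0,-1]
    - [-0.013,0,0.015,0,0.057,0,-1]

```text
time_s: 17.2
ee_pos: [0.5267, -0.0562, 0.11]
eef_rot: [-3.136, -0.762, 0.238]
force: [1.7, 0.1, 0.5]
grip_width: 0.0003
grip_force: 0.0
```

Run:
```python
from h import *
o=state(); print("hatch",Ro.from_euler("z",-Y0).apply(o["ee_pos"]-HO).round(4))
s=plan(hw(-.10,.014,.09),tool(.785),3); s=plan(hw(-.07,.014,.0215),tool(.785),3,s);
```

```text
{'time_s': 17.2, 'qpos': [-0.3882, 0.1403, 2.1822, 1.2222, 0.4503, -0.0998], 'ee_pos': [0.5267, -0.0562, 0.11], 'eef_rot': [-3.1364, -0.7621, 0.2384], 'force': [1.7292, 0.0773, 0.5143], 'grip_width': 0.0003, 'grip_force': 0.0}
hatch [-0.0969  0.0152  0.11  ]
[-0.0053, 0.0004, 0.0041, -0.0014, 0.0076, -0.0004]
[-0.0054, 0.0004, 0.0041, -0.0014, 0.0076, -0.0004]
[-0.0054, 0.0005, 0.004, -0.0014, 0.0076, -0.0004]
[-0.0091, -0.0, 0.0232, 0.0, 0.0, 0.0]
[-0.0091, -0.0, 0.0232, 0.0, 0.0, 0.0]
[-0.009, -0.0, 0.0233, 0.0, 0.0, 0.0]
```

jog_arm:
  motion:
    - [-0.012,0,0.021,-0.001,0.008,0,-1]
    - [-0.012,0,0.021,-0.001,0.008,0,-1]
    - [-0.012,0.001,0.021,-0.001,0.008,0,-1]
    - [-0.007,0,0.018,0,0,0,-1]
    - [0,0,0,0,0,0,-1]

```text
time_s: 17.7
ee_pos: [0.5518, -0.05, 0.0209]
eef_rot: [-3.136, -0.782, 0.237]
force: [0.1, -0.0, -0.6]
grip_width: 0.0003
grip_force: 0.0
```

Run:
```python
from h import *
o=state(); print("hatch",Ro.from_euler("z",-Y0).apply(o["ee_pos"]-HO).round(4))
```

```text
{'time_s': 17.7, 'qpos': [-0.3535, 0.4077, 2.1581, 1.8209, 0.4226, -0.7185], 'ee_pos': [0.5518, -0.05, 0.0209], 'eef_rot': [-3.1357, -0.7817, 0.2373], 'force': [0.0948, -0.0491, -0.6124], 'grip_width': 0.0003, 'grip_force': 0.0}
hatch [-0.0711  0.0153  0.0209]
```

jog_arm:
  motion:
    - [0.005,0,0.005,0,0,0,-1]
    - [0.006,0,0.006,0,0,0,-1]
    - [0.006,0,0.006,0,0,0,-1]
    - [0.006,0,0.006,0,0,0,-1]
    - [0.006,0,0.006,0,0,0,-1]

```text
time_s: 18.2
ee_pos: [0.594, -0.0399, 0.0231]
eef_rot: [-3.138, -0.785, 0.24]
force: [0.4, 0.2, 0.4]
grip_width: 0.0005
grip_force: 0.0
```

jog_arm:
  motion:
    - [0.006,0,0.006,0,0,0,-1]
    - [0.006,0,0.006,0,0,0,-1]
    - [0.006,0,0.006,0,0,0,-1]
    - [0.006,0,0.006,0,0,0,-1]
    - [0.006,0,0.006,0,0,0,-1]

```text
time_s: 18.7
ee_pos: [0.6348, -0.0297, 0.0223]
eef_rot: [-3.137, -0.784, 0.239]
force: [-1.1, -0.7, -0.3]
grip_width: 0.001
grip_force: 0.6
```

jog_arm:
  motion:
    - [0.004,0,0.004,0,0,0,-1]
    - [0.002,0,0.002,0,0,0,-1]
    - [0.001,0,0.001,0,0,0,-1]
    - [0,0,0,0,0,0,-1]

```text
time_s: 19.1
ee_pos: [0.6437, -0.0275, 0.0224]
eef_rot: [-3.137, -0.784, 0.24]
force: [-1.3, 0.0, -1.6]
grip_width: 0.0001
grip_force: 0.9
```

Run:
```python
from h import *
o=state(); print("hatch",Ro.from_euler("z",-Y0).apply(o["ee_pos"]-HO).round(4))
```

```text
{'time_s': 19.1, 'qpos': [-0.2392, 0.5273, 1.9349, 1.6961, 0.3385, -0.4853], 'ee_pos': [0.6437, -0.0275, 0.0224], 'eef_rot': [-3.137, -0.7845, 0.2396], 'force': [-1.3238, 0.0044, -1.6486], 'grip_width': 0.0001, 'grip_force': 0.9208}
hatch [0.0235 0.0153 0.0224]
```

Now a slow approach to the box.

jog_arm:
  motion:
    - [0.0005,0,0.0005,0,0,0,-1]
    - [0.0005,0,0.0005,0,0,0,-1]
    - [0.0005,0,0.0005,0,0,0,-1]
    - [0.0005,0,0.0005,0,0,0,-1]
    - [0.0005,0,0.0005,0,0,0,-1]

```text
time_s: 19.6
ee_pos: [0.6472, -0.0267, 0.0224]
eef_rot: [-3.137, -0.784, 0.24]
force: [-5.6, -0.8, 0.2]
grip_width: 0.0007
grip_force: 2.6
```

jog_arm:
  motion:
    - [0.0004,0,0.0004,0,0,0,-1]
    - [0.0004,0,0.0004,0,0,0,-1]

```text
time_s: 19.8
ee_pos: [0.648, -0.0263, 0.0223]
eef_rot: [-3.137, -0.784, 0.24]
force: [-11.5, -0.1, 4.3]
grip_width: 0.0003
grip_force: 5.4
```

jog_arm:
  motion:
    - [0.0004,0,0.0004,0,0,0,-1]
    - [0.0004,0,0.0004,0,0,0,-1]

```text
time_s: 20.0
ee_pos: [0.6486, -0.0258, 0.0221]
eef_rot: [-3.136, -0.784, 0.24]
force: [-19.5, -0.4, 9.0]
grip_width: 0.0004
grip_force: 9.2
```

jog_arm:
  motion:
    - [0,0,0,0,0,0,-1]
    - [-0.001,0,-0.001,0,0,0,-1]
    - [-0.002,0,-0.002,0,0,0,-1]
    - [-0.001,0,-0.005,0,0,0,-1]
    - [0,0,-0.01,0,0,0,-1]

```text
time_s: 20.5
ee_pos: [0.6338, -0.0299, 0.0322]
eef_rot: [-3.137, -0.784, 0.239]
force: [-0.9, -0.3, -3.4]
grip_width: 0.0003
grip_force: 1.4
```

jog_arm:
  motion:
    - [0,0,-0.015,0,0,0,-1]
    - [0,0,-0.02,0,0,0,-1]
    - [0,0,-0.02,0,0,0,-1]
    - [0,0,-0.02,0,0,0,-1]
    - [-0.02,0,-0.03,0,0,0,-1]

```text
time_s: 21.0
ee_pos: [0.5494, -0.0516, 0.0951]
eef_rot: [-3.14, -0.788, 0.242]
force: [-0.6, -0.5, 0.8]
grip_width: 0.0003
grip_force: 0.0
```

jog_arm:
  motion:
    - [0.02,0,-0.025,0,-0.05,0,-1]
    - [0.02,0,-0.025,0,-0.05,0,-1]
    - [0.02,0,-0.025,0,-0.05,0,-1]
    - [0.01,0,-0.015,0,-0.05,0,-1]
    - [0,0,0,0,0,0,-1]

```text
time_s: 21.5
ee_pos: [0.545, -0.0505, 0.1825]
eef_rot: [-3.131, -0.642, 0.249]
force: [-0.1, -0.3, -0.3]
grip_width: 0.0004
grip_force: 0.0
```

Run:
```python
from h import *
o=state(); print("hatch",Ro.from_euler("z",-Y0).apply(o["ee_pos"]-HO).round(4))
plan(hw(.025,.01,.20),tool(.17),8)
```

```text
{'time_s': 21.5, 'qpos': [-0.3268, 0.0512, 2.0065, 0.6125, 0.6206, 0.5707], 'ee_pos': [0.545, -0.0505, 0.1825], 'eef_rot': [-3.1312, -0.6415, 0.2486], 'force': [-0.073, -0.2825, -0.2846], 'grip_width': 0.0004, 'grip_force': 0.0}
hatch [-0.0778  0.0164  0.1825]
[0.0116, 0.001, 0.0059, -0.0017, -0.0589, 0.0013]
[0.0119, 0.0009, 0.0052, -0.0017, -0.0589, 0.0013]
[0.0122, 0.0009, 0.0045, -0.0017, -0.0589, 0.0013]
[0.0125, 0.0009, 0.0038, -0.0017, -0.0589, 0.0013]
[0.0127, 0.0009, 0.0031, -0.0017, -0.0589, 0.0013]
[0.0128, 0.0009, 0.0023, -0.0017, -0.0589, 0.0013]
[0.0129, 0.0008, 0.0016, -0.0017, -0.0589, 0.0013]
[0.0131, 0.0009, 0.0008, -0.0017, -0.0589, 0.0013]
```

Back to a look-down pose to recheck the contact line numerically.

jog_arm:
  motion:
    - [0.012,0.001,0.005,-0.002,-0.059,0.001,-1]
    - [0.012,0.001,0.005,-0.002,-0.059,0.001,-1]
    - [0.012,0.001,0.004,-0.002,-0.059,0.001,-1]
    - [0.012,0.001,0.004,-0.002,-0.059,0.001,-1]
    - [0.013,0.001,0.003,-0.002,-0.059,0.001,-1]

```text
time_s: 22.0
ee_pos: [0.6066, -0.0387, 0.1899]
eef_rot: [-3.134, -0.341, 0.244]
force: [0.1, -0.1, -0.7]
grip_width: 0.0008
grip_force: 0.0
```

jog_arm:
  motion:
    - [0.013,0.001,0.002,-0.002,-0.059,0.001,-1]
    - [0.013,0.001,0.002,-0.002,-0.059,0.001,-1]
    - [0.013,0.001,0.001,-0.002,-0.059,0.001,-1]
    - [0,0,0,0,0,0,-1]
    - [0,0,0,0,0,0,-1]

```text
time_s: 22.5
ee_pos: [0.6446, -0.0322, 0.1953]
eef_rot: [-3.139, -0.166, 0.243]
force: [-0.2, -0.4, 0.4]
grip_width: 0.0004
grip_force: 0.0
```

Run:
```python
from h import *
inv=lambda P:Ro.from_euler("z",-Y0).apply(np.array(P)-HO)
o=state(); print("hatch",inv(o["ee_pos"]).round(4))
M3=cam("wrist"); im=ctrl.camera("wrist")[:,:,::-1].copy(); cv2.imwrite("pics/w3.png",im)
z=np.load("w2.npz"); M2=[z[k] for k in z.files]
xs=np.arange(.108,.132,.0005)
for nm,M,f in(("before",M2,"w2"),("now",M3,"w3")):
    g=cv2.imread(f"pics/{f}.png").mean(2).astype(np.float32)
    for y in(-.02,-.01,0,.01,.02):
        v=np.mean([cv2.remap(g,P[:,:1],P[:,1:],cv2.INTER_CUBIC)[:,0] for P in(proj(M,[hw(x,y+e,.043) for x in xs]).astype(np.float32) for e in np.linspace(-.004,.004,9))],0)
        lo=(xs>.117)&(xs<.125); b=xs[(v<129)]; dk=(v<117.5).sum()*.5
        print(nm,y,"dark from",b.min().round(4),"to",b.max().round(4),v[::3].round().astype(int).tolist())
```

```text
{'time_s': 22.5, 'qpos': [-0.1332, 0.4292, 1.3784, 0.0682, 1.1816, 1.1736], 'ee_pos': [0.6446, -0.0322, 0.1953], 'eef_rot': [-3.1388, -0.1656, 0.2427], 'force': [-0.1745, -0.3746, 0.3715], 'grip_width': 0.0004, 'grip_force': 0.0}
hatch [0.0233 0.0106 0.1953]
before -0.02 dark from 0.118 to 0.127 [137, 137, 137, 137, 137, 136, 134, 117, 118, 119, 118, 118, 119, 136, 142, 142, 142]
before -0.01 dark from 0.1175 to 0.1265 [137, 137, 137, 137, 137, 135, 132, 114, 117, 119, 118, 118, 116, 140, 142, 142, 142]
before 0 dark from 0.117 to 0.127 [137, 137, 137, 137, 136, 134, 126, 112, 117, 119, 118, 118, 118, 133, 137, 138, 138]
before 0.01 dark from 0.116 to 0.1265 [137, 137, 137, 137, 136, 132, 119, 112, 118, 119, 118, 118, 120, 136, 140, 140, 141]
before 0.02 dark from 0.1155 to 0.1265 [137, 137, 136, 137, 134, 128, 114, 111, 118, 118, 118, 118, 119, 138, 142, 142, 142]
now -0.02 dark from 0.118 to 0.127 [137, 137, 136, 137, 136, 136, 133, 120, 117, 118, 118, 117, 119, 133, 141, 141, 141]
now -0.01 dark from 0.118 to 0.127 [137, 137, 137, 136, 137, 135, 131, 117, 118, 118, 117, 117, 119, 134, 141, 141, 141]
now 0 dark from 0.117 to 0.127 [136, 137, 136, 136, 137, 134, 128, 114, 117, 118, 117, 117, 119, 131, 136, 137, 137]
now 0.01 dark from 0.117 to 0.127 [137, 137, 136, 137, 137, 134, 126, 112, 117, 118, 117, 117, 119, 134, 140, 140, 140]
now 0.02 dark from 0.117 to 0.127 [136, 136, 136, 136, 136, 132, 123, 111, 118, 118, 117, 117, 119, 135, 141, 141, 141]
```

The front edge is now nearly parallel to the stop, 117-118 mm across the full width, and the dark strip has shrunk. Now to fetch the canister.

Run:
```python
from h import *
s=plan([.435,.0787,.195],tool(0,.242),8); print(); plan([.435,.0787,.1095],tool(0,.242),4,s)
```

```text
[-0.0218, -0.0198, -0.0035, -0.0003, -0.0207, 0.0001]
[-0.0218, -0.0198, -0.0031, -0.0003, -0.0207, 0.0001]
[-0.0219, -0.0197, -0.0026, -0.0003, -0.0207, 0.0001]
[-0.022, -0.0198, -0.0022, -0.0003, -0.0207, 0.0001]
[-0.022, -0.0197, -0.0017, -0.0003, -0.0207, 0.0001]
[-0.022, -0.0197, -0.0013, -0.0003, -0.0207, 0.0001]
[-0.0221, -0.0198, -0.0008, -0.0003, -0.0207, 0.0001]
[-0.0221, -0.0197, -0.0004, -0.0003, -0.0207, 0.0001]

[-0.0, -0.0, 0.0214, -0.0, -0.0, -0.0001]
[-0.0, -0.0, 0.0214, -0.0, -0.0, -0.0001]
[-0.0, -0.0, 0.0213, -0.0, -0.0, -0.0001]
[-0.0, -0.0, 0.0214, -0.0, -0.0, -0.0001]
```

jog_arm:
  motion:
    - [-0.022,-0.02,-0.003,0,-0.021,0,0.5]
    - [-0.022,-0.02,-0.003,0,-0.021,0,0.5]
    - [-0.022,-0.02,-0.003,0,-0.021,0,0.5]
    - [-0.022,-0.02,-0.002,0,-0.021,0,0.5]
    - [-0.022,-0.02,-0.002,0,-0.021,0,0.5]

```text
time_s: 23.05
ee_pos: [0.5115, 0.0384, 0.1956]
eef_rot: [-3.14, -0.061, 0.242]
force: [0.2, 0.2, -0.2]
grip_width: 0.0369
grip_force: 0.0
```

jog_arm:
  motion:
    - [-0.022,-0.02,-0.001,0,-0.021,0,0.5]
    - [-0.022,-0.02,-0.001,0,-0.021,0,0.5]
    - [-0.022,-0.018,0,-0.002,-0.02,0,0.5]
    - [0,0,0,0,0,0,0.5]
    - [0,0,0,0,0,0,0.5]

```text
time_s: 23.55
ee_pos: [0.4352, 0.0785, 0.1954]
eef_rot: [3.141, -0.0, 0.243]
force: [0.1, 0.1, -0.4]
grip_width: 0.0708
grip_force: 0.0
```

Run:
```python
from h import *
state(); plan([.435,.0787,.1095],tool(0,.242),4)
M=cam("wrist"); g=ctrl.camera("wrist").mean(2)
u,v=proj(M,[.435,.0787,.14])[0].astype(int); m=(g[v-25:v+25,u-25:u+25]<60).astype(np.uint8)
k,l,st,c=cv2.connectedComponentsWithStats(m); i=1+st[1:,4].argmax(); print("knob blob",st[i],"expected at",(u,v),"in crop 25,25")
```

```text
{'time_s': 23.55, 'qpos': [0.0958, 0.0665, 1.8214, -0.0003, 1.2534, 1.424], 'ee_pos': [0.4352, 0.0785, 0.1954], 'eef_rot': [3.1413, -0.0002, 0.2427], 'force': [0.1049, 0.0802, -0.4172], 'grip_width': 0.0708, 'grip_force': 0.0}
[-0.0, -0.0001, 0.0215, 0.0001, -0.0001, 0.0002]
[-0.0001, -0.0001, 0.0215, 0.0001, -0.0001, 0.0002]
[-0.0, -0.0, 0.0215, 0.0001, -0.0001, 0.0002]
[-0.0001, -0.0, 0.0214, 0.0001, -0.0001, 0.0002]
knob blob [ 11   3  27  35 759] expected at (np.int64(317), np.int64(215)) in crop 25,25
```

jog_arm:
  motion:
    - [0,0,0.025,0,0,0,0.5]
    - [0,0,0.03,0,0,0,0.5]
    - [0,0,0.02,0,0,0,0.5]
    - [0,0,0.01,0,0,0,0.5]
    - [0,0,0,0,0,0,-1]

```text
time_s: 24.1
ee_pos: [0.4352, 0.078, 0.1093]
eef_rot: [3.141, 0.003, 0.241]
force: [0.7, 0.1, 0.2]
grip_width: 0.0657
grip_force: 0.0
```

jog_arm:
  motion:
    - [0,0,0,0,0,0,-1]
    - [0,0,0,0,0,0,-1]
    - [0,0,0,0,0,0,-1]
    - [0,0,0,0,0,0,-1]
    - [0,0,0,0,0,0,-1]
  squeeze: 25

```text
time_s: 24.6
ee_pos: [0.4355, 0.0785, 0.1105]
eef_rot: [3.141, 0.001, 0.242]
force: [-0.5, 1.0, 0.8]
grip_width: 0.0257
grip_force: 1.1
```

jog_arm:
  motion:
    - [0,0,0,0,0,0,-1]
    - [0,0,0,0,0,0,-1]
    - [0,0,0,0,0,0,-1]
    - [0,0,0,0,0,0,-1]

```text
time_s: 25.0
ee_pos: [0.4355, 0.0785, 0.1103]
eef_rot: [3.141, 0.001, 0.242]
force: [-0.5, 0.2, 2.0]
grip_width: 0.0236
grip_force: 25.0
```

jog_arm:
  motion:
    - [0,0,-0.01,0,0,0,-1]
    - [0,0,-0.02,0,0,0,-1]
    - [0,0,-0.025,0,0,0,-1]
    - [0,0,-0.015,0,0,0,-1]
    - [0,0,0,0,0,0,-1]

```text
time_s: 25.5
ee_pos: [0.4361, 0.0786, 0.1821]
eef_rot: [3.14, -0.001, 0.242]
force: [-0.0, -1.5, -4.9]
grip_width: 0.0238
grip_force: 25.0
```

Run:
```python
from h import *
inv=lambda P:Ro.from_euler("z",-Y0).apply(np.array(P)-HO)
state()
for n in("wrist","top","side"):
    M=cam(n); im=ctrl.camera(n); g=im.mean(2)
    p=proj(M,[hw(-.155,0,.006)])[0].astype(int); w=45 if n=="wrist" else 20; print(n,p)
    x0,y0=p-w; c=g[max(y0,0):y0+2*w,max(x0,0):x0+2*w]
    if c.size<100: continue
    k,l,st,cc=cv2.connectedComponentsWithStats((c<55).astype(np.uint8)); i=1+st[1:,4].argmax()
    W=onz(M,[cc[i]+[max(x0,0),max(y0,0)]],.006); print(st[i],W.round(4),inv(W).round(4))
    if n=="wrist":
        cn,_=cv2.findContours((l==i).astype(np.uint8),0,2); ctr=max(cn,key=cv2.contourArea)[:,0]+[max(x0,0),max(y0,0)]
        Q=onz(M,ctr,.006)[:,:2]; A=np.c_[2*Q,np.ones(len(Q))]; s=np.linalg.lstsq(A,(Q**2).sum(1),rcond=None)[0]; print("circle",s[:2].round(4),np.sqrt(s[2]+s[:2]@s[:2]).round(4))
        cv2.imwrite("pics/w4.png",im[:,:,::-1])
```

```text
{'time_s': 25.5, 'qpos': [0.0962, 0.0816, 1.8377, -0.0011, 1.2207, 1.4253], 'ee_pos': [0.4361, 0.0786, 0.1821], 'eef_rot': [3.1403, -0.0015, 0.2421], 'force': [-0.036, -1.4723, -4.9383], 'grip_width': 0.0238, 'grip_force': 24.9758}
wrist [448 189]
[  20   19   52   51 2076] [[ 0.4752 -0.0841  0.006 ]] [[-0.1536  0.0004  0.006 ]]
circle [ 0.4745 -0.0844] 0.0328
top [353 230]
[  8   8  23  24 418] [[ 0.4747 -0.0826  0.006 ]] [[-0.1537  0.002   0.006 ]]
side [323 251]
[  9  11  24  19 369] [[ 0.4752 -0.0844  0.006 ]] [[-1.537e-01  1.000e-04  6.000e-03]]
```

jog_arm:
  motion:
    - [0,0.01,0,0,0,0,-1]
    - [0,0.025,0,0,0,0,-1]
    - [0,0.03,0,0,0,0,-1]
    - [0,0.03,0,0,0,0,-1]
    - [0,0.03,0,0,0,0,-1]

```text
time_s: 26.15
ee_pos: [0.4653, -0.0446, 0.1795]
eef_rot: [3.141, 0.003, 0.242]
force: [0.8, 0.2, -4.3]
grip_width: 0.0235
grip_force: 25.0
```

jog_arm:
  motion:
    - [0,0.025,0,0,0,0,-1]
    - [0,0.0125,0,0,0,0,-1]
    - [0,0.005,0.005,0,0,0,-1]
    - [0,0,0.015,0,0,0,-1]
    - [0,0,0.015,0,0,0,-1]

```text
time_s: 26.65
ee_pos: [0.4753, -0.0837, 0.1443]
eef_rot: [3.141, 0.002, 0.242]
force: [-0.4, 0.7, -4.4]
grip_width: 0.0236
grip_force: 25.0
```

jog_arm:
  motion:
    - [0,0,0.01,0,0,0,-1]
    - [0,0,0.005,0,0,0,-1]
    - [0,0,0,0,0,0,-1]
    - [0,0,0,0,0,0,-1]

```text
time_s: 27.05
ee_pos: [0.4758, -0.084, 0.1307]
eef_rot: [3.141, 0.001, 0.242]
force: [0.1, 0.5, -4.2]
grip_width: 0.0237
grip_force: 25.0
```

Run:
```python
from h import *
state(); plan([.475,-.0842,.117],tool(0,.242),1)
```

```text
{'time_s': 27.05, 'qpos': [-0.2499, 0.2319, 1.792, -0.0016, 1.1181, 1.0793], 'ee_pos': [0.4758, -0.084, 0.1307], 'eef_rot': [3.1405, 0.001, 0.2423], 'force': [0.0892, 0.5031, -4.1722], 'grip_width': 0.0237, 'grip_force': 24.9878}
[-0.0008, -0.0001, 0.0138, 0.001, 0.001, 0.0003]
```

jog_arm:
  motion:
    - [-0.001,0,0.005,0,0,0,-1]
    - [0,0,0.004,0,0,0,-1]
    - [0,0,0.002,0,0,0,-1]
    - [0,0,0.0015,0,0,0,-1]
    - [0,0,0,0,0,0,-1]

```text
time_s: 27.55
ee_pos: [0.4745, -0.0844, 0.1177]
eef_rot: [3.141, 0.002, 0.242]
force: [-0.5, 0.2, -4.7]
grip_width: 0.0233
grip_force: 25.0
```

jog_arm:
  motion:
    - [0.0003,0,0.001,0,0,0,-1]
    - [0,0,0.001,0,0,0,-1]
    - [0,0,0,0,0,0,-1]

```text
time_s: 27.85
ee_pos: [0.4752, -0.0843, 0.1164]
eef_rot: [3.141, 0.001, 0.242]
force: [-0.7, 0.7, 2.1]
grip_width: 0.0234
grip_force: 25.0
```

Contact with the mat. Release, open wide and rise.

jog_arm:
  motion:
    - [0,0,0,0,0,0,0.5]
    - [0,0,0,0,0,0,0.5]
    - [0,0,0,0,0,0,0.5]
    - [0,0,0,0,0,0,0.5]
    - [0,0,0,0,0,0,0.5]

```text
time_s: 28.35
ee_pos: [0.4748, -0.0843, 0.1158]
eef_rot: [3.141, 0.002, 0.242]
force: [-0.7, 0.6, 0.3]
grip_width: 0.0601
grip_force: 0.0
```

jog_arm:
  motion:
    - [0,0,-0.02,0,0,0,0.5]
    - [0,0,-0.03,0,0,0,0.5]
    - [0,0,-0.03,0,0,0,0.5]
    - [-0.03,-0.03,-0.02,0,0,0,0.5]
    - [-0.04,-0.04,-0.02,0,0,0,0.5]

```text
time_s: 28.85
ee_pos: [0.3977, -0.0377, 0.2332]
eef_rot: [3.141, 0.001, 0.241]
force: [0.1, 0.6, 1.2]
grip_width: 0.0705
grip_force: 0.0
```

jog_arm:
  motion:
    - [-0.03,-0.05,0,0,0,0,0.5]
    - [0,-0.05,0,0,0,0,0.5]
    - [0,-0.05,0,0,0,0,0.5]
    - [0,-0.04,0,0,0,0,0.5]
    - [0,0,0,0,0,0,0.5]

```text
time_s: 29.35
ee_pos: [0.3283, 0.1368, 0.2327]
eef_rot: [3.141, 0.001, 0.248]
force: [0.5, -0.6, 1.1]
grip_width: 0.0705
grip_force: 0.0
```

Run:
```python
from h import *
state()
for n in("side","top"): cv2.imwrite(f"pics/{n}5.png",ctrl.camera(n)[:,:,::-1])
t=cv2.imread("pics/top5.png"); s=cv2.imread("pics/side5.png")
a=cv2.resize(t[100:260,270:430],(400,400),interpolation=cv2.INTER_CUBIC); b=cv2.resize(s[145:285,270:410],(400,400),interpolation=cv2.INTER_CUBIC)
cv2.imwrite("pics/z5.png",np.hstack([a,b]))
M=cam("top");print(onz(M,np.array([[0,0]]),.146)[0,:0],proj(M,[[.475,-.0842,.146]]),proj(cam("side"),[[.475,-.0842,.146]]))
```

```text
{'time_s': 29.35, 'qpos': [0.2918, -0.1764, 1.9624, -0.0001, 1.3565, 1.615], 'ee_pos': [0.3283, 0.1368, 0.2327], 'eef_rot': [3.1415, 0.0009, 0.2476], 'force': [0.484, -0.583, 1.1084], 'grip_width': 0.0705, 'grip_force': 0.0}
[] [[356.83123787 222.68497789]] [[322.55598784 215.73352385]]
```

View pics/z5.png

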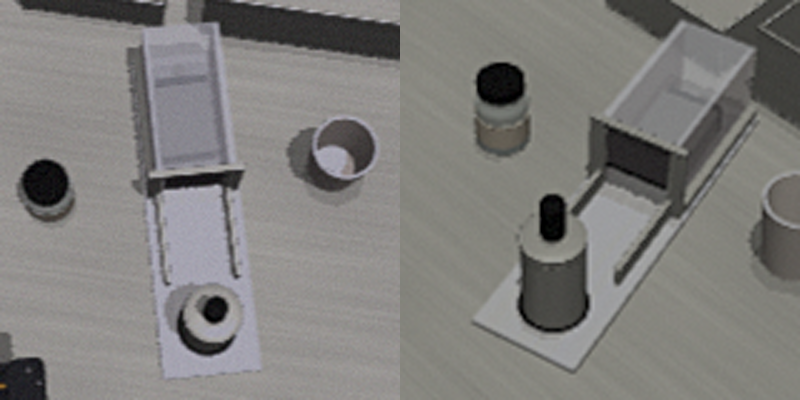

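The canister stands upright on its mat, with the knob at (355.6,223.6) against an expected (356.8,222.7). The flap is shut, the box is at the stop, and the jar and mug are untouched.

```bash
python3 -c "
from station import ctrl
print(ctrl.hand_in())"
```

```text
the job is handed in; nothing more can be done
None
```

The job is handed in after about 29 s of the 72 s limit: the box is under the shut flap and against the stop, but one front corner may sit about 1 mm off. The canister is back upright in the middle of its mat and released, and nothing else was touched.

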